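# Fit the stepped bearing bush the right way round

## Task

Fit the spare bush into the open bearing housing: take it out of the wooden box, lay it in the V-block and feel its ends there with the fingers to find which one is turned down to the smaller diameter. Then lay it down into the housing with that end in the narrower part of the stepped half-bore, fully home and let go, and swing the hinged cap fully shut over it. Leave the caliper, the spanner and the oil tin where they are.

Things in the scene. Friction and masses are not known exactly. Their poses are not given: they have to be found in the camera images.
- bush: Loose hollow steel cylinder, 64 mm long, 0.6 kg: 56 mm in diameter over 38 mm, turned down to 50 mm over the 26 mm at one end; end faces flat rings round a 32 mm bore, alike. Origin at mid-length on the axis, x along it. Which end (+x or -x) is turned down is not given: feel it. It rests level on the 56 mm part and balances 2 mm from the middle.
- parts_box: Fixed open plywood box, 82 mm (x) by 136 mm (y), 60 mm high, walls 6 mm, origin under its centre. The bush lies in it along the box's x, axis 34 mm above the bench, between two ribs (tops 14 mm above the bench, 20 to 31 mm beside the axis). About 3 mm between end faces and walls; 34 mm free beside each flank.
- v_block: Fixed steel V-block, 28 mm (x) by 84 mm (y), 38 mm high, origin under its centre. A 90 degree V groove runs along its x through the middle; centred in it, the bush lies along the block's x, axis 50 mm above the bench, ends overhanging by 18 mm on each side.
- housing: Fixed grey split bearing housing with its cap open, origin under its centre on the bench. Foot 204 mm (x) by 46 mm (y), 14 mm thick, 9 mm bolt heads. Its lower half-bore lies along its y above the origin; hinge on its +x side, swing bolt hanging at the -x side (not used).
- seat (a point): Centre of the half-bore, on its axis, 55 mm over the bench, level with its edges; axes as housing. Half-bore 58 mm wide from y -22 to +9 mm, 52 mm from +9 to +22: the turned-down end goes to +y. Seated: bush centred (3 mm play to +y), axis 1 mm below this point, ends 10 mm proud and free; no finger room at its flanks. Wrong way round it stays high and the cap cannot shut.
- housing_hinge (a point): Middle of the cap's hinge pin, 52 mm to the housing's +x from the half-bore's axis, 55 mm above the bench; the pin lies along the housing's y.
- cap_lug (a point): Middle of the outer (upper when shut) face of the fork-shaped lug at the cap's free edge: 114 mm from the hinge pin, 12.5 mm outside the cap's split face. The lug is 30 mm wide along the housing's y, 12 mm thick, from 92 to 124 mm from the pin. When the cap is open this face looks away from the robot: push on it to shut.
- cap (a joint): Opening angle of the cap, rad: 0 shut (lug level on the housing's -x side, its top 68 mm above the bench), pi/2 straight up, 2.2 at its stop, leaning back over the +x side. Stiff hinge: stays where left, takes about 2 to 4 N at the lug. Shut, the cap is a half cylinder of 42 mm radius over the bore.
- caliper: Loose steel caliper lying on the bench, 58 x 210 x 9 mm, long along its y; a bystander.
- spanner: Loose 247 mm combination spanner lying on the bench, 32 mm wide, long along its y; a bystander.
- oil_tin: Loose green tin, 72 mm in diameter, 110 mm high, behind the work; a bystander.
Things that resemble listed ones, but are neither listed nor needed, are in the scene too. Leave any turquoise look-alike of the bush alone.

How it is judged (in metres and radians):
On the way, in this order (a step that is already met when the one before it is completed fails the run):
1. the bush lies in the groove of the V-block, let go (x of bush in the frame of v_block between -0.014 and 0.014 m and y of bush in the frame of v_block between -0.007 and 0.007 m and z of bush in the frame of v_block between 0.045 and 0.056 m and angle between the x axis of bush and the x axis of v_block, either way round below 0.2 rad and contact force between the fingers and bush below 0.2 N and linear speed of bush below 0.03 m/s), for 0.2 s.
2. the fingers feel the bush, off its middle, while it lies in the V-block (x of bush in the frame of v_block between -0.014 and 0.014 m and y of bush in the frame of v_block between -0.007 and 0.007 m and z of bush in the frame of v_block between 0.045 and 0.056 m and angle between the x axis of bush and the x axis of v_block, either way round below 0.2 rad and contact force between the fingers and bush above 0.5 N and horizontal distance between the grasp point and bush above 0.01 m), for 0.05 s.
3. the bush lies home in the lower half of the housing, turned-down end in the narrow part, let go (x of bush in the frame of housing between -0.003 and 0.003 m and y of bush in the frame of housing between -0.006 and 0.0055 m and z of bush in the frame of housing between 0.0505 and 0.057 m and angle between the x axis of bush and the y axis of housing, either way round below 0.07 rad and contact force between the fingers and bush below 0.2 N), for 0.2 s.
At the end, for the whole second after the job is handed in: The bush lies fully home in the housing, at rest (its middle within 3 mm across and about 5 mm along the bore, its axis 54 mm above the bench within 3 mm and within 4 degrees of the bore's line), and the cap is shut to under 0.04 rad (about 4 mm at the lug) (x of bush in the frame of housing between -0.003 and 0.003 m and y of bush in the frame of housing between -0.006 and 0.0055 m and z of bush in the frame of housing between 0.0505 and 0.057 m and angle between the x axis of bush and the y axis of housing, either way round below 0.07 rad and value of joint cap below 0.04 rad and linear speed of bush below 0.02 m/s and velocity of joint cap below 0.05 rad/s); the robot touches nothing.
It fails at once if the caliper is pushed more than 30 mm from where it stood (distance of caliper from where it was at the start of the episode above 0.03 m).
It fails at once if the spanner is pushed more than 30 mm from where it stood (distance of spanner from where it was at the start of the episode above 0.03 m).
It fails at once if the oil tin is pushed more than 30 mm from where it stood (distance of oil_tin from where it was at the start of the episode above 0.03 m).
It also fails if it takes over 67 s, if anything falls off the work surface, if the arm or the gripper's body presses on something with over 40 N, if the wrist force passes 120 N, or if a joint passes its speed limit or range.

## Robot

A 6-joint arm with a two-finger parallel gripper is mounted at the origin on a cart in front of the work surface, level with it; the furniture and walls round the work are solid. World frame = base frame: x ahead of the robot, y to its left, z up, the work surface at z = 0. Lengths are in mm, angles in rad, forces in N, time in s.
With the tool pointing down it reaches from about 350 to 875 mm from the base axis. Payload 4.2 kg.
Tool frame: the origin (TCP) lies on the centre line of the jaws, within the pads' length; the fingertips stand 25 mm ahead of it and the grasp point (between the pads) lies 6 mm ahead of it; z points along the fingers, y is the direction in which the jaws open and shut (so a half turn about z gives the same grasp; the last joint's range is limited). The gripper opens to 85 mm and grips with 20 to 120 N. Pads are 22 mm wide; open, the fingers measure 114 mm over their backs; the gripper's body (76 mm by 85 mm) begins 54 mm behind the grasp point. The pads swing forward as they close: fully open they stand 13 mm farther back than shut.
Start: joints at [0.259, 0.385, 0.008, 0, -1.194, -0.259], TCP at [624.979, 0.025, 256.312] pointing down, gripper open.
Joint ranges: [-3.14, 3.14], [-1.21, 2.06], [-1.07, 1.41], [-3.16, 2.05], [-2.99, -0.16], [-3.1, 3.1]. Speed limits (rad/s): [2.79, 2.79, 3.14, 3.14, 3.14, 3.14].

## Interface

Orientations are given as a unit quaternion [x, y, z, w].
In Python, from bench import arm gives the robot as it stands.
- The arm moves only by the tool drive_tool, never from a script. Its argument "plan" is a list of rows, each a list of 2 entries, a list of its own where there are three numbers: the shift along the tool's x, y, z in m, then the turn about the tool's z in degrees. A call has 1 to 12 rows; each row shifts and turns the commanded pose from where the row before left it, along the tool's axes as they then stand; what a row does not reach is not made up. A row lasts 1/8 s, in which the tool goes at most 62.5 mm and 10.7 degrees, less where a joint would pass 70% of its speed; a pose out of reach is approached as far as the arm can. A call with a gripper value outside its range is refused whole. "fingers" is the closure, from -1 (fully open) to 1 (shut), so that 0 is half open, set as the call begins (left out, the last holds). The fingers move at their own pace and stop on an object; the grip force is fixed at half the most. Time passes only in rows, so rows that do not move let the fingers close. It gives the time, the measured TCP pose, the force and the opening at its end, in the units of the state.
- arm.read_state(): the state, without advancing time (a new reading comes with each control period).
- arm.get_image(name): name is "scene" or "side" or "wrist"; returns a dict with "image" (420x560x3 uint8, red, green, blue), "K" (3x3 intrinsics, pixels), "R" (3x3) and "t" (3): a world point X has camera coordinates R X + t. Camera axes: x right, y down, z forward; pixel columns grow to the right and rows downward; lengths in mm; the calibration is good to about 2 mm. A picture is of the moment at which its call begins. There is no depth.
- arm.job_done(): hands the job in, once; it reports no verdict.
The state is a dict: "clock": time; "joints": joint angles; "joint_vel": joint speeds; "joint_efforts": joint torques, N m; "position": TCP position; "ee_rot": TCP orientation; "contact_force": force on the tool from outside, world axes, zero at the start; "wrist_torque": the same for the moment, N m; "gripper_width": finger opening in mm.
Only numpy, scipy, OpenCV 4.12 (cv2) and the standard library are available. Lean on these libraries where they do the work, as an engineer would, in place of code of your own. Each camera call takes 0.05 s, during which the arm holds its last target.

## Working session

There is one attempt and no reset: what is moved stays moved. The work goes in short steps, Python scripts to look and compute and a tool call to move; the robot and the scene stay as the last step left them, time stands still between calls to the robot, and variables do not carry over. Pictures are saved under pics/ and viewed, and the job is handed in when it is done.

Besides the shell and the picture viewer there is one more tool, called after ">>>" as name(argument=value, ...), one argument or row to a line, values as JSON. drive_tool: Moves the arm, as the interface text tells. Its arguments: {"type":"object","properties":{"plan":{"type":"array"},"fingers":{"type":"number"}},"required":["plan"]}

```bash
ls; mkdir -p pics
cat > h.py <<'E'
import numpy as np, cv2, pickle
from bench import arm
def snap(name,fn):
    d=arm.get_image(name); pickle.dump(d,open(f'pics/{fn}.pkl','wb'))
    cv2.imwrite(f'pics/{fn}.png',d['image'][:,:,::-1]); return d
def load(fn): return pickle.load(open(f'pics/{fn}.pkl','rb'))
def ray(d,u,v):
    K,R,t=map(np.array,(d['K'],d['R'],d['t'])); t=t.reshape(3)
    o=-R.T@t; r=R.T@np.linalg.inv(K)@np.array([u,v,1.]); return o,r/np.linalg.norm(r)
def onz(d,u,v,z):
    o,r=ray(d,u,v); return o+r*(z-o[2])/r[2]
def proj(d,X):
    c=np.array(d['R'])@np.array(X,float)+np.array(d['t']).reshape(3); p=np.array(d['K'])@c; return p[:2]/p[2]
E
python3 - <<'E'
from h import *
for n in('scene','side','wrist'):
    d=snap(n,n+'0'); print(n,np.round(ray(d,280,210),2).tolist(),d['K'][0][0])
s=arm.read_state(); print(s)
E
```

```text
pics
scene [[-82.47, -680.57, 765.48], [0.57, 0.56, -0.6]] 473.88098393243746
side [[1263.04, 335.1, 684.83], [-0.7, -0.35, -0.62]] 422.4555947072266
wrist [[624.87, -67.53, 372.44], [0.01, 0.26, -0.96]] 353.81389782707123
{'clock': 0.15, 'joints': array([ 2.58614359e-01,  3.85380491e-01,  6.94037713e-03, -3.53886973e-04,
       -1.19403376e+00, -2.58594044e-01]), 'joint_vel': array([ 0.00060361, -0.00230525,  0.00221118,  0.00076784,  0.00026897,
       -0.00132693]), 'joint_efforts': array([-6.03353892e-04, -3.92678475e+01,  1.88581592e+01,  4.18858320e+00,
       -3.39302780e-03,  5.70479813e-06]), 'position': array([6.24592855e+02, 2.47168106e-02, 2.55472484e+02]), 'ee_rot': array([-7.07067574e-01,  7.07145469e-01,  5.63882915e-04, -6.42359263e-04]), 'contact_force': array([-0.33243924, -0.09997145, -0.85700455]), 'wrist_torque': array([ 0.04294064,  0.00237446, -0.05800653]), 'gripper_width': 85.23908411301802}
```

View pics/scene0.png

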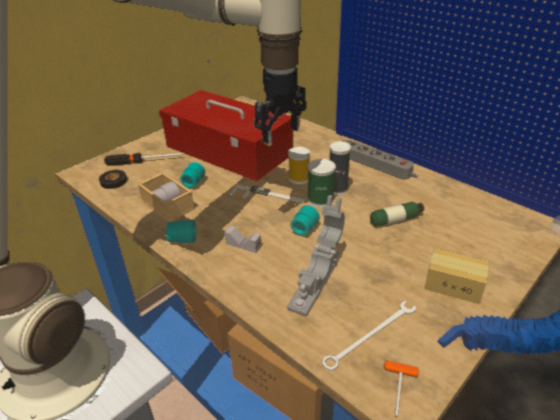

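View pics/side0.png

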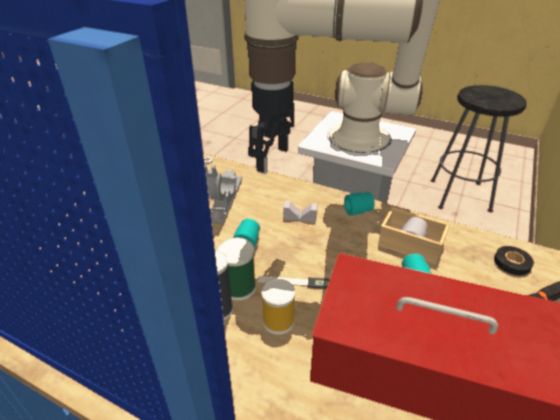

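View pics/wrist0.png

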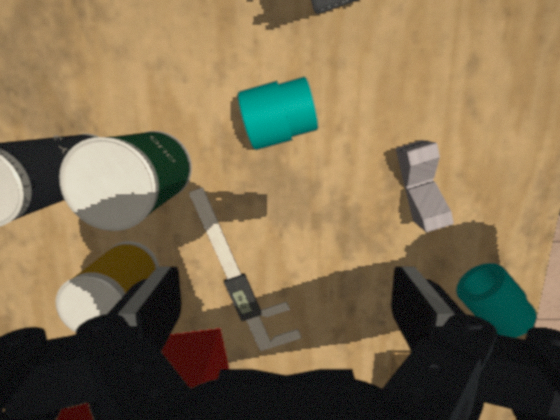

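Scene view: the grey bush is in the wooden box at about (165,192). Things that could be taken for it are the turquoise look-alikes at (192,174), (305,220) and (181,232) and the black ring at (113,179). I choose the grey one in the box. The V-block is at (243,238), the housing runs from (305,295) to (330,225) with its cap open, the spanner is at (370,335), the caliper at (275,194) and the tin at (320,182). Next I check close crops.

Run:
```python
from h import *
def crop(fn,x0,y0,w,h,s,out):
    im=cv2.imread(f'pics/{fn}.png')[y0:y0+h,x0:x0+w]
    cv2.imwrite(f'pics/{out}.png',cv2.resize(im,None,fx=s,fy=s,interpolation=cv2.INTER_CUBIC))
crop('scene0',130,160,130,95,6,'c1')
crop('scene0',270,190,100,130,4.6,'c2')
crop('side0',190,140,260,130,3,'c3')
```

```text
(no output)
```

View pics/c1.png

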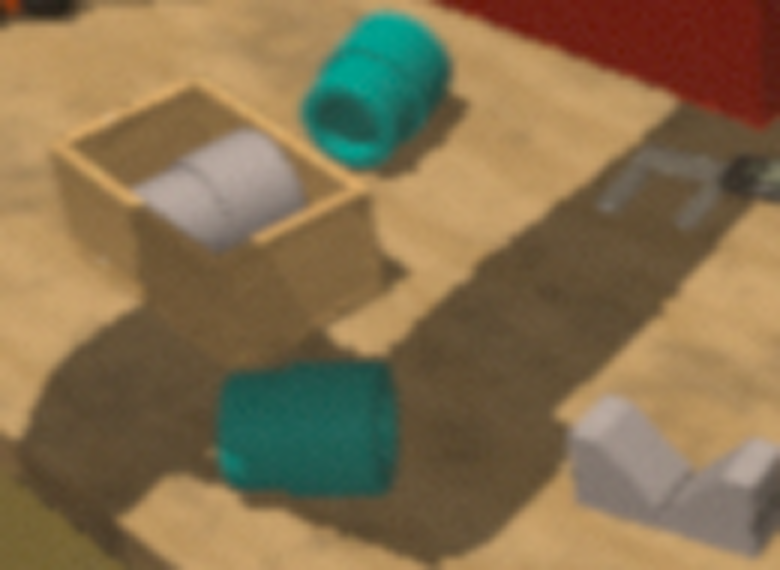

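View pics/c2.png

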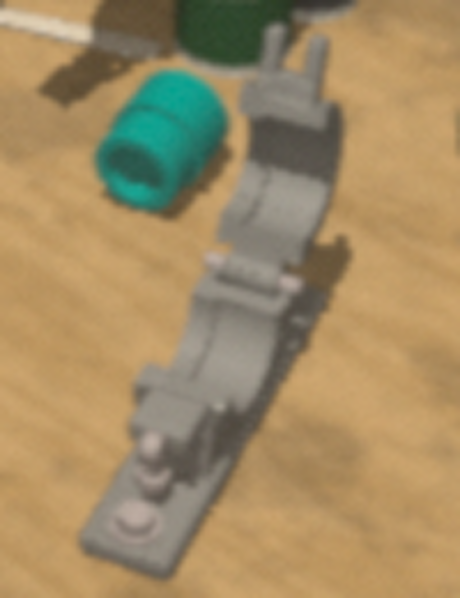

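View pics/c3.png

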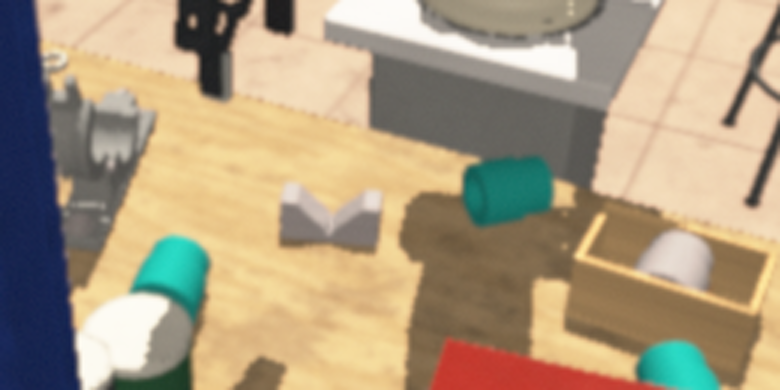

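The grey stepped cylinder in the box, crop (220,185), is the bush. Next I measure box, V-block and housing.

Run:
```python
from h import *
d=load('scene0')
def C(x,y,s,u,v,z): 
    p=onz(d,x+u/s,y+v/s,z); return p[:2]
print('box top outer corners z60')
b=[C(130,160,6,u,v,60) for u,v in((55,150),(197,83),(375,185),(235,255))]
b=np.array(b);print(b.round(1),b.mean(0).round(1))
for i in range(4): e=b[(i+1)%4]-b[i]; print(np.linalg.norm(e).round(1),np.degrees(np.arctan2(e[1],e[0])).round(1))
print('housing foot corners z14')
h=[C(270,190,4.6,u,v,14) for u,v in((83,540),(168,575),(228,468))];print(np.array(h).round(1))
e=h[1]-h[0];print(np.linalg.norm(e),np.degrees(np.arctan2(e[1],e[0])))
e=h[2]-h[1];print(np.degrees(np.arctan2(e[1],e[0])))
w=load('wrist0')
print('vblock from wrist z38', [onz(w,u,v,38).round(1).tolist() for u,v in((399,148),(437,142),(451,222),(427,230),(438,160),(409,183),(433,180))])
s=load('side0')
for u,v in((190+292/3,140+183/3),(190+380/3,140+192/3)): print('side vb',onz(s,u,v,38).round(1))
for u,v in((580,395),(620,395),(780,445)): print('scene vb',C(130,160,6,u,v,38))
```

```text
box top outer corners z60
[[420.5 341.2]
 [497.  340.1]
 [500.2 210.3]
 [426.9 212.9]] [461.1 276.1]
76.5 -0.8
129.8 -88.6
73.4 178.0
128.4 92.9
housing foot corners z14
[[ 404.2 -222.2]
 [ 414.7 -263.6]
 [ 482.2 -242.2]]
42.789199107781585 -75.72918672393777
17.640262772561808
vblock from wrist z38 [[518.3, -36.8, 38.0], [483.4, -42.3, 38.0], [460.6, 35.6, 38.0], [483.5, 43.9, 38.0], [480.6, -25.6, 38.0], [505.9, -3.6, 38.0], [483.1, -6.5, 38.0]]
side vb [481.  -37.1  38. ]
side vb [459.1  34.9  38. ]
scene vb [479.62035406  52.88115707]
scene vb [490.68037754  40.64271982]
scene vb [512.29899467 -31.04455042]
```

>>> drive_tool(
  plan=[
    [[-0.046, 0.027, 0], 0],
    [[-0.046, 0.027, 0], 0],
    [[-0.046, 0.027, 0], 0],
    [[-0.046, 0.027, 0], 0],
    [[-0.046, 0.027, 0], 0],
    [[-0.046, 0.027, 0], 0],
  ],
  fingers=-1,
)

```text
clock: 0.9
position: [461.8, 277.3, 256.2]
ee_rot: [0.707, -0.707, -0.0, 0.0]
contact_force: [1.3, -0.1, 0.1]
gripper_width: 85.5
```

>>> drive_tool(
  plan=[
    [[0, 0, 0], 10],
    [[0, 0, 0], 10],
    [[0, 0, 0], 10],
    [[0, 0, 0], 10],
    [[0, 0, 0], 10],
    [[0, 0, 0], 10],
    [[0, 0, 0], 10],
    [[0, 0, 0], 10],
    [[0, 0, 0], 10],
    [[0, 0, 0], 0],
  ],
)

```text
clock: 2.15
position: [462.8, 275.9, 256.0]
ee_rot: [-0.001, 1.0, -0.0, -0.0]
contact_force: [0.1, 1.1, -0.2]
gripper_width: 85.6
```

Run:
```python
from h import *
d=snap('wrist','w1'); s=arm.read_state(); print(s['clock'],s['position'],s['joints'],s['ee_rot'],s['contact_force'])
```

```text
2.2 [462.84520577 275.92808595 256.08458202] [ 8.38599703e-01  2.38798000e-01 -2.03829046e-01 -1.52995320e-04
 -1.12866402e+00 -2.40641818e+00] [-1.45617479e-03  9.99998907e-01 -1.37432652e-04 -2.16988855e-04] [0.015674   0.47087772 0.00898397]
```

View pics/w1.png

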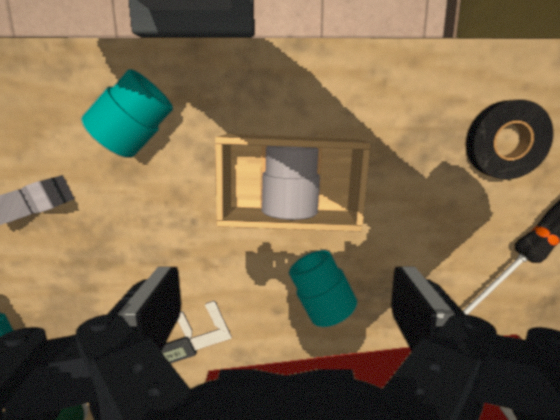

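The wrist view shows the box centred at about (292,182) and the bush at (291,182). A step is visible at row 175, and the narrower part looks to be towards the robot.

Run:
```python
from h import *
d=load('w1'); g=cv2.cvtColor(d['image'],cv2.COLOR_RGB2GRAY)
hsv=cv2.cvtColor(d['image'],cv2.COLOR_RGB2HSV)
m=((hsv[...,1]<60)&(hsv[...,2]>60)).astype(np.uint8); m[:140]=0;m[230:]=0;m[:,:235]=0;m[:,355:]=0
n,l,st,_=cv2.connectedComponentsWithStats(m);k=1+np.argmax(st[1:,4]);print(st[k])
for r in range(145,222,8):
    c=np.where(l[r]==k)[0]; 
    if len(c): print(r,c.min(),c.max(),onz(d,c.min()-.5,r,34).round(1)[:2],onz(d,c.max()+.5,r,34).round(1)[:2])
print('top corners z60',[onz(d,u,v,60).round(1)[:2].tolist() for u,v in((216,137),(369,143),(362,230),(217,226))])
print('ends', onz(d,291,147,58)[:2],onz(d,291,217,45)[:2])
im=cv2.resize(d['image'][120:250,190:400,::-1],None,fx=3.8,fy=3.8,interpolation=cv2.INTER_CUBIC);cv2.imwrite('pics/w1c.png',im)
```

```text
[ 262  146   57   74 3762]
153 267 317 [431.4 257.3] [431.2 305.8]
161 267 316 [439.  257.2] [438.8 305. ]
169 266 316 [446.6 256.1] [446.5 305.2]
177 263 318 [454.4 253.1] [454.3 307.4]
185 263 318 [462.3 253. ] [462.2 307.6]
193 263 318 [470.3 252.9] [470.1 307.8]
201 263 316 [478.3 252.8] [478.2 306. ]
209 262 316 [486.5 251.7] [486.4 306.2]
217 274 309 [494.7 263.5] [494.6 299.5]
top corners z60 [[415.0, 215.0], [419.7, 348.1], [499.5, 346.8], [496.0, 211.9]]
ends [423.54142816 280.18908484] [491.48305504 280.81706534]
```

View pics/w1c.png

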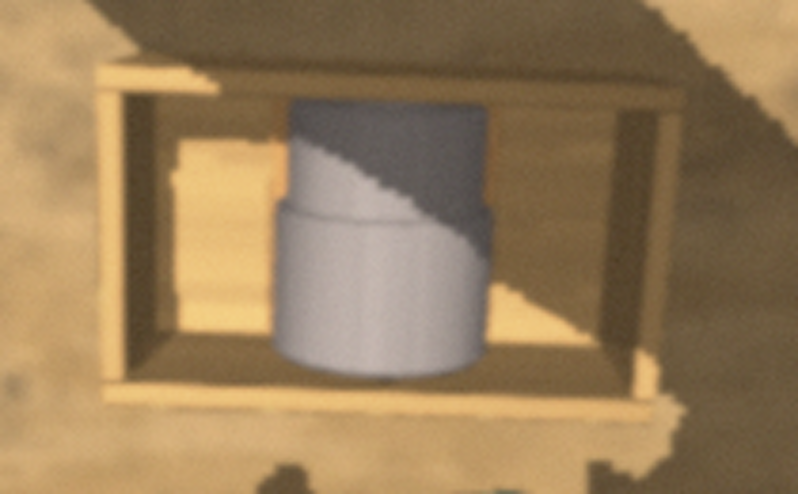

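>>> drive_tool(
  plan=[
    [[0.001, 0.0045, 0.03], 2],
    [[0, 0, 0.05], 0],
    [[0, 0, 0.05], 0],
    [[0, 0, 0], 0],
    [[0, 0, 0], 0],
  ],
)

```text
clock: 2.82
position: [463.1, 281.4, 128.0]
ee_rot: [0.017, 1.0, 0.001, 0.001]
contact_force: [0.8, -0.0, 0.8]
gripper_width: 85.6
```

Run:
```python
from h import *
d=snap('wrist','w2'); s=arm.read_state(); print(s['clock'],s['position'],s['contact_force'])
```

```text
2.875 [463.28937788 281.67653102 128.65980274] [0.52156474 0.63784349 0.03620658]
```

View pics/w2.png

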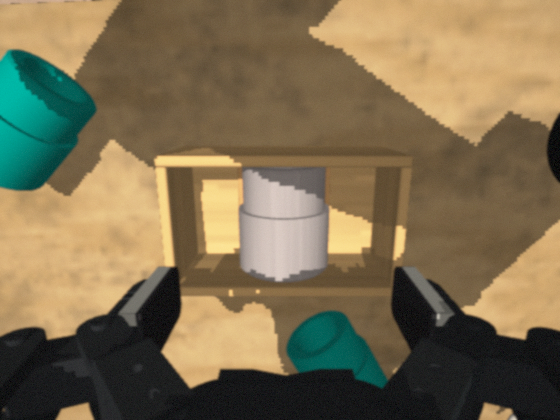

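The wrist view shows the bush centred between the jaws at about (284,222).

Run:
```python
from h import *
d=load('w2')
print([onz(d,u,v,34).round(1)[:2].tolist() for u,v in((239,240),(328,240),(243,190),(326,190))])
print([onz(d,u,v,z).round(1)[:2].tolist() for u,v,z in((283,168,58),(283,280,48),(283,210,60))])
print([onz(d,u,v,60).round(1)[:2].tolist() for u,v in((155,156),(413,156),(407,297),(163,297))])
```

```text
[[472.1, 251.5], [474.0, 307.8], [439.9, 256.1], [441.6, 306.6]]
[[423.7, 281.2], [493.8, 278.7], [446.2, 280.4]]
[[415.0, 215.0], [419.3, 349.0], [501.1, 350.8], [496.4, 208.9]]
```

>>> drive_tool(
  plan=[
    [[0, -0.0015, 0.04], 0],
    [[0, 0, 0.03], 0],
    [[0, 0, 0.009], 0],
    [[0, 0, 0], 0],
    [[0, 0, 0], 0],
  ],
)

```text
clock: 3.5
position: [462.9, 280.0, 49.1]
ee_rot: [0.017, 1.0, 0.001, 0.001]
contact_force: [-0.3, -0.4, 0.6]
gripper_width: 85.2
```

>>> drive_tool(
  plan=[
    [[0, 0, 0], 0],
    [[0, 0, 0], 0],
    [[0, 0, 0], 0],
    [[0, 0, 0], 0],
    [[0, 0, 0], 0],
    [[0, 0, 0], 0],
  ],
  fingers=1,
)

```text
clock: 4.25
position: [462.5, 279.6, 48.7]
ee_rot: [0.017, 1.0, 0.001, 0.001]
contact_force: [-0.6, -0.5, 6.2]
gripper_width: 54.3
```

>>> drive_tool(
  plan=[
    [[0, 0, -0.02], 0],
    [[0, 0, -0.04], 0],
    [[0, 0, -0.05], 0],
    [[0, 0, -0.04], 0],
    [[0, 0, 0], 0],
  ],
)

```text
clock: 4.88
position: [462.6, 279.9, 199.6]
ee_rot: [0.018, 1.0, 0.002, 0.002]
contact_force: [1.1, 0.8, -6.3]
gripper_width: 54.0
```

Run:
```python
from h import *
d=snap('wrist','w3'); s=arm.read_state(); print(s['clock'],s['position'],s['contact_force'],s['gripper_width'])
```

```text
4.925 [461.1424558  278.76253851 196.85142056] [-0.29057833  0.1250784  -7.82198429] 54.153543699481794
```

View pics/w3.png

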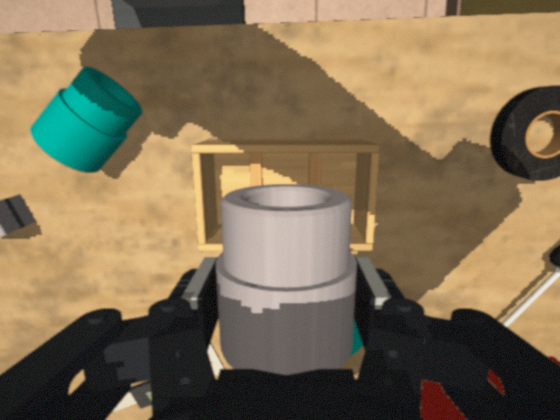

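>>> drive_tool(
  plan=[
    [[-0.018, -0.046, 0], 0],
    [[-0.018, -0.046, 0], 0],
    [[-0.018, -0.046, 0], 0],
    [[-0.018, -0.046, 0], 0],
    [[-0.018, -0.046, 0], 0],
    [[-0.018, -0.046, 0], 0],
    [[0, 0, 0], -10],
    [[0, 0, 0], -9],
    [[0, 0, 0], 0],
    [[0, 0, 0], 0],
  ],
)

```text
clock: 6.18
position: [559.2, -0.5, 195.4]
ee_rot: [-0.147, 0.989, 0.0, -0.002]
contact_force: [-0.3, 0.7, -6.3]
gripper_width: 53.5
```

Run:
```python
from h import *
d=snap('wrist','w4'); s=arm.read_state(); print(s['clock'],s['position'],s['contact_force'],s['gripper_width'])
```

```text
6.225 [ 5.59531117e+02 -4.42678033e-01  1.95938007e+02] [-0.32398456  0.7981311  -5.42576617] 54.06949405556012
```

View pics/w4.png

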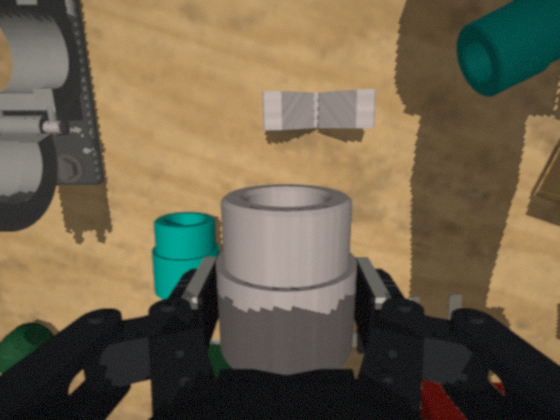

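The wrist view shows the V-block's top from (263,90) to (374,129), parallel to the jaws, with the bush held ahead of it. The housing edge is at left, around (90,60).

Run:
```python
from h import *
d=load('w4')
im=cv2.resize(d['image'][70:150,240:400,::-1],None,fx=5,fy=5,interpolation=cv2.INTER_CUBIC);cv2.imwrite('pics/w4c.png',im)
im=cv2.resize(d['image'][0:240,0:110,::-1],None,fx=2.5,fy=2.5,interpolation=cv2.INTER_CUBIC);cv2.imwrite('pics/w4h.png',im)
```

```text
(no output)
```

View pics/w4c.png

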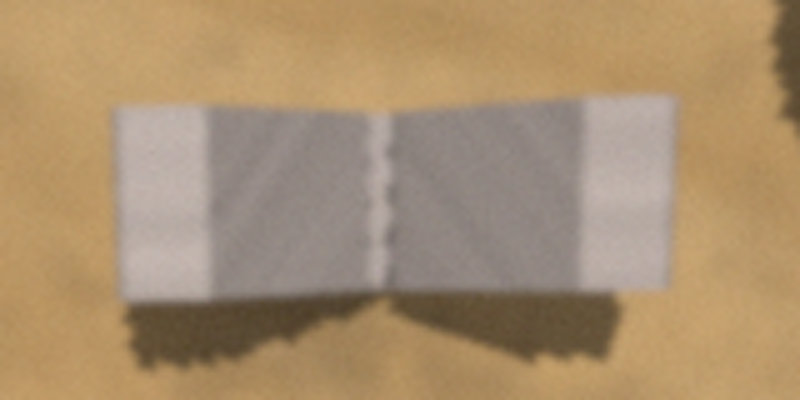

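View pics/w4h.png

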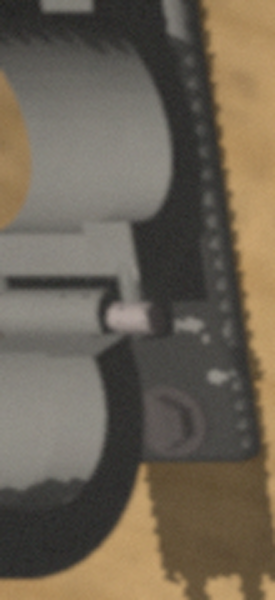

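Run:
```python
from h import *
d=load('w4')
P=np.array([onz(d,240+u/5,70+v/5,38)[:2] for u,v in((115,106),(678,96),(668,289),(122,299))])
print(P.round(1),P.mean(0))
for i in range(4):
    e=P[(i+1)%4]-P[i];print(np.linalg.norm(e).round(1),np.degrees(np.arctan2(e[1],e[0])).round(1))
Q=np.array([onz(d,240+u/5,70+v/5,38)[:2] for u,v in((210,106),(582,98),(578,289),(210,297))]);print('groove',Q.round(1),Q.mean(0))
q=[onz(d,240+u/5,70+v/5,10.4)[:2].round(1) for u,v in((379,115),(379,292))];print('apex',q)
from scipy.spatial.transform import Rotation as R
s=arm.read_state();M=R.from_quat(s['ee_rot']).as_matrix();p=s['position']
print(M.round(3))
# bush geometry in tool frame: front end, step
for u,v,dx in((286,185,0),(286,280,0),(286,370,0)):
    print(u,v)
h=lambda z:None
print('bush small edges', [ (M.T@(onz(d,u,v,p[2]-15)-p)).round(1).tolist() for u,v in((221,230),(352,230),(216,300),(357,300))])
print('top line', [ (M.T@(onz(d,286,v,p[2]-15+hh)-p)).round(1).tolist() for v,hh in((187,25),(262,28))])
```

```text
[[483.8 -41.1]
 [458.3  37.8]
 [484.7  46.1]
 [510.1 -32.5]] [484.24145936   2.58854534]
82.9 107.9
27.7 17.6
82.6 -72.1
27.7 -161.9
groove [[479.7 -27.7]
 [462.7  24.4]
 [488.7  33.1]
 [506.  -19.8]] [484.2672413    2.48975878]
apex [array([471.5,  -1.8]), array([498.1,   6.9])]
[[-0.957 -0.291 -0.003]
 [-0.291  0.957 -0.   ]
 [ 0.003  0.    -1.   ]]
286 185
286 280
286 370
bush small edges [[23.8, -25.6, 15.1], [23.8, 25.7, 15.1], [-6.7, -29.1, 15.0], [-6.7, 29.3, 15.0]]
top line [[45.9, -0.1, -9.9], [22.4, -0.1, -12.9]]
```

Run:
```python
from h import *
from scipy.spatial.transform import Rotation as R
d=load('w4')
im=cv2.resize(d['image'][170:380,200:370,::-1],None,fx=2.8,fy=2.8,interpolation=cv2.INTER_CUBIC);cv2.imwrite('pics/w4b.png',im)
s=arm.read_state();M=R.from_quat(s['ee_rot']).as_matrix();p=s['position']
for v,hh in((210,25),(215,25),(278,28),(281,28),(185,-25)): print(v,(M.T@(onz(d,286,v,p[2]-15+hh)-p)).round(1))
d=load('w2')
for v in (213,217): print(onz(d,283,v,62).round(1))
```

```text
210 [38.6 -0.1 -9.9]
215 [37.  -0.1 -9.9]
278 [ 16.9  -0.1 -13. ]
281 [ 15.8  -0.1 -13. ]
185 [36.8 -0.1 40.1]
[447.3 280.4  62. ]
[449.6 280.3  62. ]
```

View pics/w4b.png

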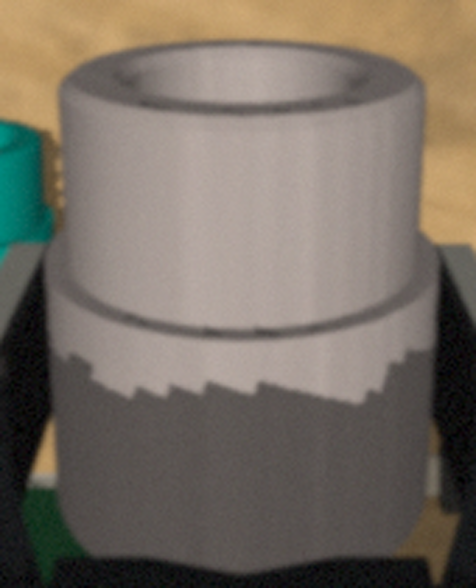

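>>> drive_tool(
  plan=[
    [[0, 0, 0], -1],
    [[0.0325, 0.013, 0], 0],
    [[0.0325, 0.013, 0], 0],
    [[0, 0, 0.04], 0],
    [[0, 0, 0.04], 0],
    [[0, 0, 0.032], 0],
    [[0, 0, 0], 0],
    [[0, 0, 0], 0],
  ],
)

```text
clock: 7.22
position: [491.8, 4.5, 86.7]
ee_rot: [-0.157, 0.988, -0.0, 0.002]
contact_force: [0.9, -0.4, -5.3]
gripper_width: 54.1
```

Run:
```python
from h import *
d=snap('side','s5');d=snap('wrist','w5'); s=arm.read_state(); print(s['clock'],s['position'],s['contact_force'],s['gripper_width'])
im=cv2.imread('pics/s5.png')[160:260,240:370]; cv2.imwrite('pics/s5c.png',cv2.resize(im,None,fx=5,fy=5,interpolation=cv2.INTER_CUBIC))
```

```text
7.325 [491.79648231   4.50166556  87.05725348] [-0.11866509  0.59132402 -5.981492  ] 54.01333459805105
```

View pics/s5c.png

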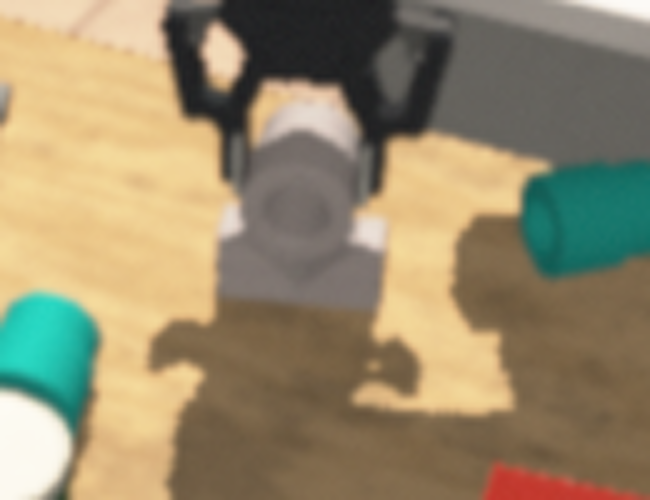

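View pics/w5.png

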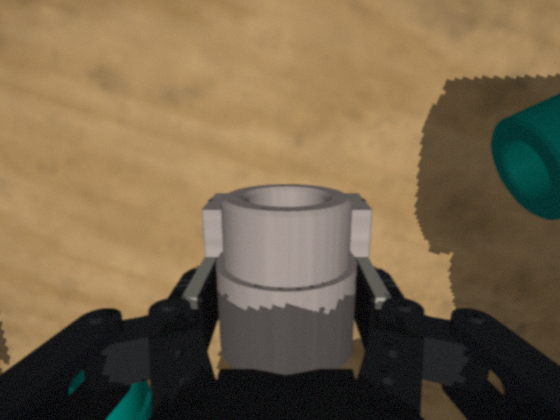

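The V-block stands symmetrically beside the bush: edges at columns 204 and 371, bush from 222 to 352. Lowering.

>>> drive_tool(
  plan=[
    [[0, 0, 0.01], 0],
    [[0, 0, 0.007], 0],
    [[0, 0, 0.002], 0],
    [[0, 0, 0], 0],
  ],
)

```text
clock: 7.82
position: [490.3, 4.0, 66.0]
ee_rot: [-0.156, 0.988, -0.0, -0.0]
contact_force: [0.1, -0.1, -6.3]
gripper_width: 53.9
```

>>> drive_tool(
  plan=[
    [[0, 0, 0.001], 0],
    [[0, 0, 0.001], 0],
    [[0, 0, 0], 0],
  ],
)

```text
clock: 8.2
position: [490.6, 4.1, 64.7]
ee_rot: [-0.157, 0.988, 0.0, 0.0]
contact_force: [-1.3, 0.2, -3.0]
gripper_width: 54.0
```

Contact has begun. I release partly at first, since the V holds the bush, then open fully and rise.

>>> drive_tool(
  plan=[
    [[0, 0, 0.0005], 0],
    [[0, 0, 0], 0],
  ],
)

```text
clock: 8.45
position: [490.7, 4.2, 64.6]
ee_rot: [-0.157, 0.988, -0.0, 0.0]
contact_force: [-2.3, 1.5, 3.5]
gripper_width: 53.8
```

>>> drive_tool(
  plan=[
    [[0, 0, 0], 0],
    [[0, 0, 0], 0],
    [[0, 0, 0], 0],
    [[0, 0, 0], 0],
    [[0, 0, 0], 0],
    [[0, 0, 0], 0],
  ],
  fingers=-1,
)

```text
clock: 9.2
position: [490.4, 4.1, 63.8]
ee_rot: [-0.156, 0.988, -0.0, 0.0]
contact_force: [0.3, 0.4, -0.2]
gripper_width: 85.2
```

Run:
```python
from h import *
d=snap('side','s6');d=snap('wrist','w6'); s=arm.read_state(); print(s['clock'],s['position'],s['contact_force'],s['gripper_width'])
im=cv2.imread('pics/s6.png')[160:260,240:370]; cv2.imwrite('pics/s6c.png',cv2.resize(im,None,fx=5,fy=5,interpolation=cv2.INTER_CUBIC))
```

```text
9.3 [490.3889822    4.06980746  63.81044599] [ 0.15331572 -0.35051647 -0.25255578] 85.30211413255127
```

View pics/s6c.png

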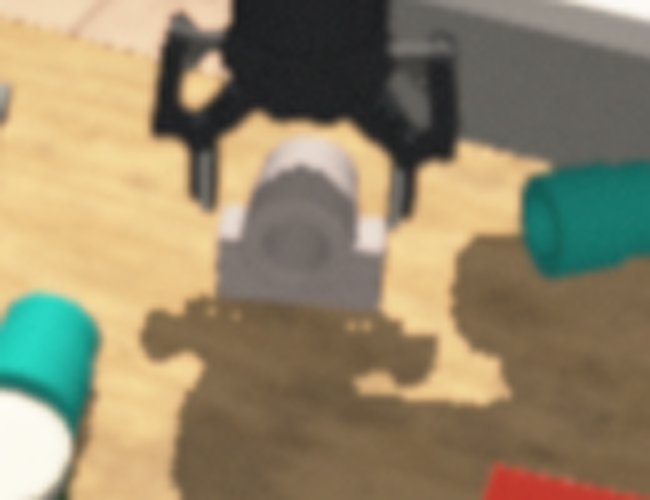

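View pics/w6.png

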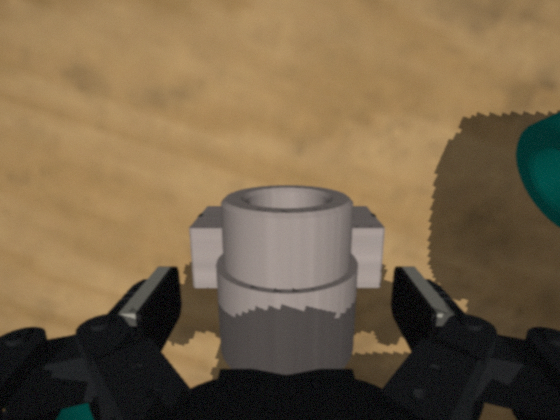

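>>> drive_tool(
  plan=[
    [[0.032, 0, 0], 0],
    [[0, 0, 0], 0],
    [[0, 0, 0], 0],
  ],
)

```text
clock: 9.68
position: [460.7, -5.6, 64.1]
ee_rot: [-0.157, 0.988, -0.0, 0.001]
contact_force: [0.2, 0.2, 0.1]
gripper_width: 85.5
```

>>> drive_tool(
  plan=[
    [[0, 0, 0], 0],
    [[0, 0, 0], 0],
    [[0, 0, 0], 0],
    [[0, 0, 0], 0],
    [[0, 0, 0], 0],
    [[0, 0, 0], 0],
    [[0, 0, 0], 0],
  ],
  fingers=1,
)

```text
clock: 10.55
position: [460.2, -5.6, 64.0]
ee_rot: [-0.157, 0.988, 0.0, 0.0]
contact_force: [-1.6, 3.2, 5.4]
gripper_width: 47.8
```

>>> drive_tool(
  plan=[
    [[0, 0, 0], 0],
    [[0, 0, 0], 0],
    [[0, 0, 0], 0],
    [[0, 0, 0], 0],
    [[0, 0, 0], 0],
  ],
  fingers=-1,
)

```text
clock: 11.18
position: [459.9, -5.9, 63.8]
ee_rot: [-0.156, 0.988, -0.0, -0.0]
contact_force: [-0.7, 0.9, -0.3]
gripper_width: 85.2
```

>>> drive_tool(
  plan=[
    [[-0.026, 0, 0], 0],
    [[-0.026, 0, 0], 0],
    [[0, 0, 0], 0],
    [[0, 0, 0], 0],
  ],
)

```text
clock: 11.68
position: [508.4, 10.0, 63.4]
ee_rot: [-0.156, 0.988, 0.0, -0.001]
contact_force: [-0.4, 0.3, 0.5]
gripper_width: 85.4
```

>>> drive_tool(
  plan=[
    [[0, 0, 0], 0],
    [[0, 0, 0], 0],
    [[0, 0, 0], 0],
    [[0, 0, 0], 0],
    [[0, 0, 0], 0],
    [[0, 0, 0], 0],
    [[0, 0, 0], 0],
  ],
  fingers=1,
)

```text
clock: 12.55
position: [509.2, 10.3, 64.2]
ee_rot: [-0.157, 0.988, 0.0, -0.0]
contact_force: [-3.3, 2.8, 5.6]
gripper_width: 54.0
```

>>> drive_tool(
  plan=[
    [[0, 0, 0], 0],
    [[0, 0, 0], 0],
    [[0, 0, 0], 0],
    [[0, 0, 0], 0],
    [[0, 0, 0], 0],
  ],
  fingers=-1,
)

```text
clock: 13.18
position: [509.4, 10.2, 63.7]
ee_rot: [-0.156, 0.988, -0.0, -0.0]
contact_force: [-0.1, 0.2, 0.5]
gripper_width: 85.6
```

Feel result: 47.8 mm at the robot-side end and 54.0 mm at the far end, so the robot-side end is the turned-down one. That agrees with the pictures. Next I regrip by the end faces, with the jaws along the axis.

>>> drive_tool(
  plan=[
    [[0, 0, -0.05], 0],
    [[0, 0, -0.05], 0],
    [[0.026, 0, -0.02], -10],
    [[0, 0, 0], -10],
    [[0, 0, 0], -10],
    [[0, 0, 0], -10],
    [[0, 0, 0], -10],
    [[0, 0, 0], -10],
    [[0, 0, 0], -10],
    [[0, 0, 0], -10],
    [[0, 0, 0], -10],
    [[0, 0, 0], 0],
  ],
)

```text
clock: 14.68
position: [484.6, 2.2, 183.8]
ee_rot: [0.808, -0.589, -0.0, 0.0]
contact_force: [-1.1, 0.4, -0.4]
gripper_width: 85.5
```

Run:
```python
from h import *
d=snap('wrist','w7'); s=arm.read_state(); print(s['clock'],s['position'],s['ee_rot'],s['joints'])
```

```text
14.725 [484.58930387   2.18798885 183.80467462] [ 8.08113707e-01 -5.89026515e-01 -1.71648661e-05 -1.11390534e-05] [ 3.40540509e-01  2.17691876e-01 -4.33466218e-01 -5.14372457e-05
 -9.19639247e-01 -2.94203520e-02]
```

View pics/w7.png

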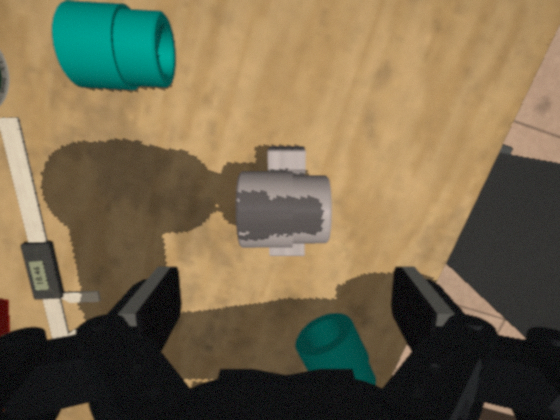

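The wrist view shows the bush across (237–331, 168–247) in the V-block, parallel to the jaw direction and centred.

Run:
```python
from h import *
from scipy.spatial.transform import Rotation as R
d=load('w7');s=arm.read_state();M=R.from_quat(s['ee_rot']).as_matrix();p=s['position']
im=cv2.resize(d['image'][140:265,210:350,::-1],None,fx=5,fy=5,interpolation=cv2.INTER_CUBIC);cv2.imwrite('pics/w7c.png',im)
for u,v,z in((237,205,60),(331,205,60),(284,168,45),(284,247,55)): print((M.T@(onz(d,u,v,z)-p)).round(1), onz(d,u,v,z).round(1))
print('tcp axis col', proj(d,p+M@np.array([0,0,134])))
```

```text
[  5.7 -34.3 123.8] [519.    7.3  60. ]
[  5.8  31.8 123.8] [456.1 -13.1  60. ]
[ 29.6  -1.3 138.8] [494.9 -25.6  45. ]
[-27.7  -1.2 128.8] [477.3  28.9  55. ]
tcp axis col [285.74755342 209.13220811]
```

View pics/w7c.png

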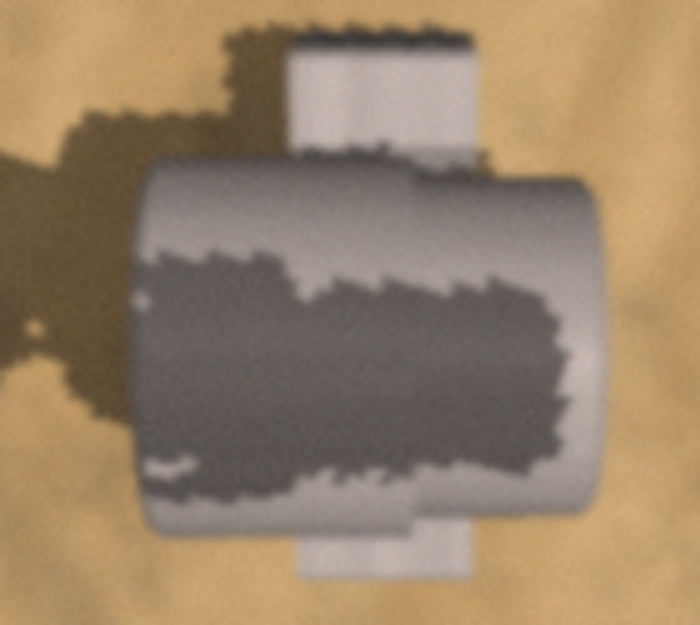

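>>> drive_tool(
  plan=[
    [[0, -0.001, 0.05], 0],
    [[0, 0, 0.05], 0],
    [[0, 0, 0.02], 0],
    [[0, 0, 0.008], 0],
    [[0, 0, 0], 0],
    [[0, 0, 0], 0],
  ],
)

```text
clock: 15.48
position: [486.5, 2.8, 56.9]
ee_rot: [0.809, -0.588, 0.001, -0.001]
contact_force: [-0.1, 0.7, -0.3]
gripper_width: 85.7
```

>>> drive_tool(
  plan=[
    [[0, 0, 0], 0],
    [[0, 0, 0], 0],
    [[0, 0, 0], 0],
    [[0, 0, 0], 0],
    [[0, 0, 0], 0],
    [[0, 0, 0], 0],
  ],
  fingers=1,
)

```text
clock: 16.23
position: [486.1, 2.7, 56.9]
ee_rot: [0.809, -0.588, 0.001, -0.001]
contact_force: [-1.7, 1.0, 6.4]
gripper_width: 63.2
```

Run:
```python
from h import *
d=snap('wrist','w8'); s=arm.read_state(); print(s['clock'],s['position'],s['ee_rot'],s['contact_force'],s['gripper_width'])
```

```text
16.275 [486.1317615    2.68498138  56.85927614] [ 8.09077291e-01 -5.87701697e-01  5.53733607e-04 -5.87941556e-04] [-1.27277258  0.14895608  6.95996967] 63.6390474215658
```

View pics/w8.png

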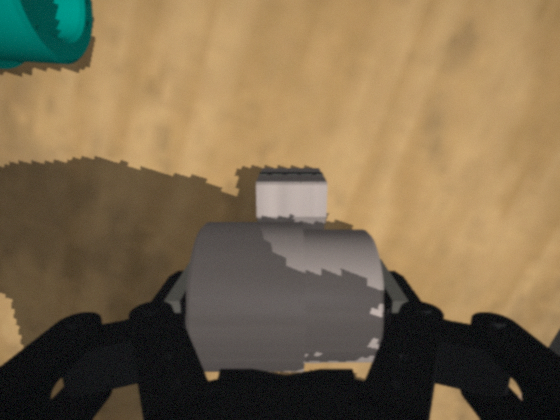

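>>> drive_tool(
  plan=[
    [[0, 0, -0.02], 0],
    [[0, 0, -0.05], 0],
    [[0, 0, -0.05], 0],
    [[0.02, 0, -0.04], 0],
    [[0.03, 0, 0], 0],
    [[0.03, 0, 0], 0],
    [[0, 0, 0], 0],
    [[0, 0, 0], 0],
  ],
)

```text
clock: 17.27
position: [509.1, -73.4, 214.4]
ee_rot: [0.809, -0.588, -0.001, 0.001]
contact_force: [0.2, 0.4, -5.9]
gripper_width: 63.2
```

Run:
```python
from h import *
d=snap('wrist','w9'); s=arm.read_state(); print(s['clock'],s['position'],s['ee_rot'],s['contact_force'],s['gripper_width'])
```

```text
17.325 [509.36052105 -73.1966758  214.72278204] [ 8.08945919e-01 -5.87881719e-01 -1.12290099e-03  5.68748745e-04] [ 0.99290089 -0.13232606 -6.45075432] 63.37401379491167
```

View pics/w9.png

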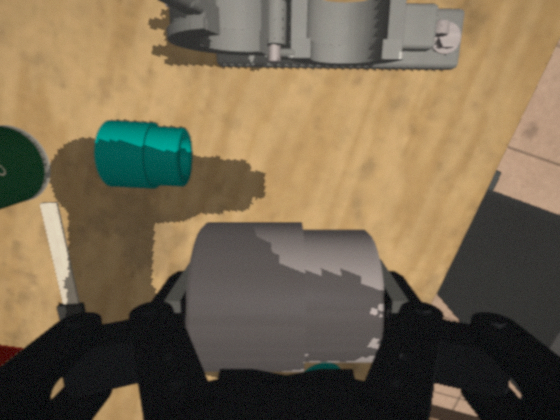

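The housing shows only at the top edge (165–465, 0–65), so I go a bit closer.

>>> drive_tool(
  plan=[
    [[0.03, 0, 0], 0],
    [[0.03, 0, 0], 0],
    [[0, 0, 0], 0],
    [[0, 0, 0], 0],
    [[0, 0, 0], 0],
  ],
)

```text
clock: 17.95
position: [528.6, -129.7, 215.7]
ee_rot: [0.809, -0.587, -0.0, 0.0]
contact_force: [-0.3, -0.8, -6.4]
gripper_width: 63.5
```

Run:
```python
from h import *
d=snap('wrist','w10'); s=arm.read_state(); print(s['clock'],s['position'],s['ee_rot'],s['contact_force'],s['gripper_width'])
im=cv2.resize(d['image'][20:190,140:480,::-1],None,fx=2.3,fy=2.3,interpolation=cv2.INTER_CUBIC);cv2.imwrite('pics/w10c.png',im)
```

```text
18.0 [ 528.6473254  -129.82000939  215.8202146 ] [ 8.09349543e-01 -5.87327254e-01 -1.12063070e-04 -3.25012507e-05] [-0.95536172 -0.0355018  -5.86533242] 63.275669530223425
```

View pics/w10c.png

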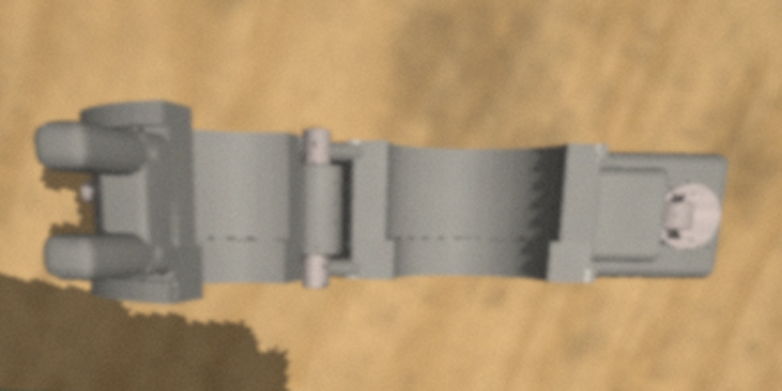

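Run:
```python
from h import *
d=load('w10')
im=cv2.resize(d['image'][70:150,290:410,::-1],None,fx=6.6,fy=6.6,interpolation=cv2.INTER_CUBIC);cv2.imwrite('pics/w10d.png',im)
```

```text
(no output)
```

View pics/w10d.png

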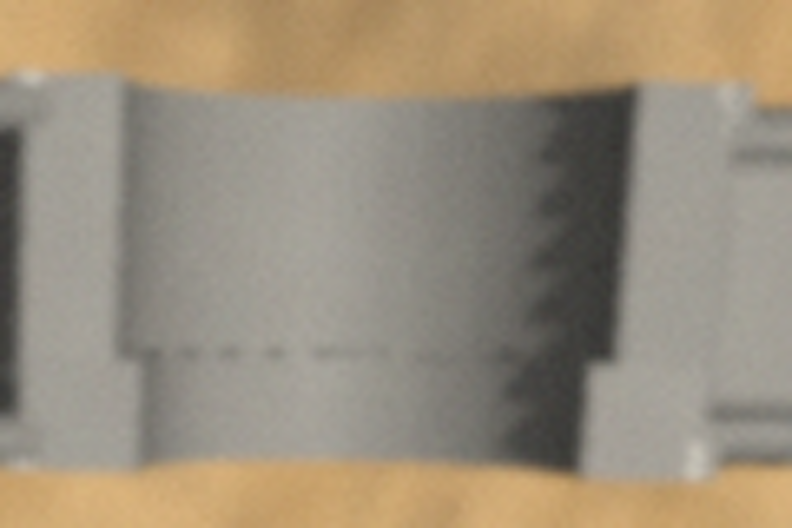

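Run:
```python
from h import *
d=load('w10')
q=lambda u,v,z=55: onz(d,290+u/6.6,70+v/6.6,z)[:2]
A=dict(WL=(122,78),WR=(635,82),SL=(120,356),SR=(615,362),sl=(142,358),sr=(588,364),NL=(140,468),NR=(580,475))
P={k:q(*v) for k,v in A.items()}
for k in P: print(k,P[k].round(1))
n=np.linalg.norm
print('widths',n(P['WL']-P['WR']),n(P['sl']-P['sr']),n(P['NL']-P['NR']),'lens',n(P['WL']-P['SL']),n(P['WR']-P['SR']),n(P['sl']-P['NL']),n(P['WL']-P['WR'])) 
m0=(P['WL']+P['WR'])/2;m1=(P['NL']+P['NR'])/2;e=m1-m0;print('axis mids',m0,m1,'len',n(e),'ang y',np.degrees(np.arctan2(e[1],e[0])),'centre',(m0+m1)/2)
for a,b in(('WR','WL'),('SR','SL'),('NR','NL')):
    e=P[b]-P[a];print('x ang',np.degrees(np.arctan2(e[1],e[0])).round(2))
# hinge pin ends z55 in c crop 2.3
h=[onz(d,140+u/2.3,20+v/2.3,60)[:2] for u,v in((317,130),(315,287))];print('hinge',h,np.mean(h,0))
# foot right corners z14
f=[onz(d,140+u/2.3,20+v/2.3,14)[:2] for u,v in((726,155),(714,276))];print('foot',f,np.mean(f,0),n(f[0]-f[1]))
```

```text
WL [ 540.6 -220.8]
WR [ 485.8 -238.3]
SL [ 531.  -192.1]
SR [ 476.3 -209.3]
sl [ 528.5 -192.7]
sr [ 479.2 -208.1]
NL [ 524.6 -180.8]
NR [ 475.3 -196.1]
widths 57.527773498338405 51.59018676263182 51.5356319766354 lens 30.25298674942099 30.505266281773675 12.497355418081238 57.527773498338405
axis mids [ 513.22495714 -229.51078012] [ 499.95814734 -188.43292221] len 43.16710150814392 ang y 107.89876626418865 centre [ 506.59155224 -208.97185116]
x ang 17.69
x ang 17.44
x ang 17.21
hinge [array([ 563.05565476, -216.80380137]), array([ 548.8245363 , -170.21540304])] [ 555.94009553 -193.50960221]
foot [array([ 418.62238959, -259.48441064]), array([ 403.95617778, -217.92668239])] [ 411.28928368 -238.70554652] 44.06974637772685
```

The wrist view shows the half-bore at about (310–385, 82–142) with the narrow part at the bottom (+y). Measured sizes of 57.5, 51.6 and 43.2 mm fit the description. Moving above the seat and turning.

>>> drive_tool(
  plan=[
    [[0.035, 0.0228, 0], 0],
    [[0.035, 0.0228, 0], 0],
    [[0, 0, 0], 10],
    [[0, 0, 0], 10],
    [[0, 0, 0], 10],
    [[0, 0, 0], 10],
    [[0, 0, 0], 10],
    [[0, 0, 0], 10],
    [[0, 0, 0], 10],
    [[0, 0, 0], 10],
    [[0, 0, 0], 10],
    [[0, 0, 0], 0],
  ],
)

```text
clock: 19.5
position: [507.1, -210.7, 215.9]
ee_rot: [-0.158, 0.987, 0.0, 0.0]
contact_force: [-0.1, 0.2, -5.8]
gripper_width: 63.3
```

>>> drive_tool(
  plan=[
    [[0, 0, 0.03], 0],
    [[0, 0, 0.03], 0],
    [[0, 0, 0.03], 0],
    [[0, 0, 0], 0],
    [[0, 0, 0], 0],
    [[0, 0, 0], 0],
  ],
)

```text
clock: 20.25
position: [508.3, -211.4, 127.6]
ee_rot: [-0.157, 0.988, -0.001, 0.002]
contact_force: [-0.9, -0.1, -5.7]
gripper_width: 63.3
```

Run:
```python
from h import *
d=snap('wrist','w11');d=snap('scene','c11'); s=arm.read_state(); print(s['clock'],s['position'],s['ee_rot'],s['contact_force'],s['gripper_width'])
im=cv2.imread('pics/c11.png')[160:320,250:400]; cv2.imwrite('pics/c11c.png',cv2.resize(im,None,fx=3.7,fy=3.7,interpolation=cv2.INTER_CUBIC))
```

```text
20.35 [ 507.85091132 -211.3733166   127.13943952] [-1.56716944e-01  9.87642674e-01 -4.05189254e-04  1.25874102e-03] [-0.34855676 -0.59526655 -6.75365289] 63.25412423280755
```

View pics/w11.png

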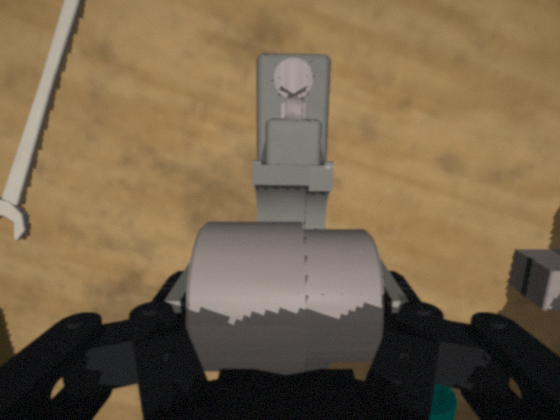

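View pics/c11c.png

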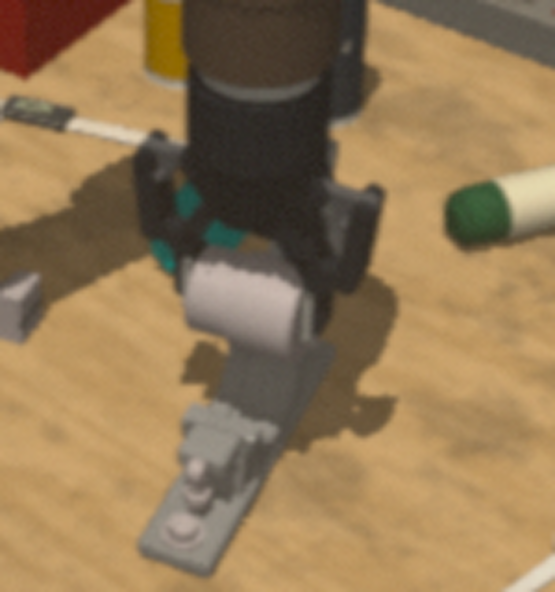

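Run:
```python
from h import *
d=load('w11')
im=cv2.resize(d['image'][150:240,240:350,::-1],None,fx=7,fy=7,interpolation=cv2.INTER_CUBIC);cv2.imwrite('pics/w11c.png',im)
```

```text
(no output)
```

View pics/w11c.png

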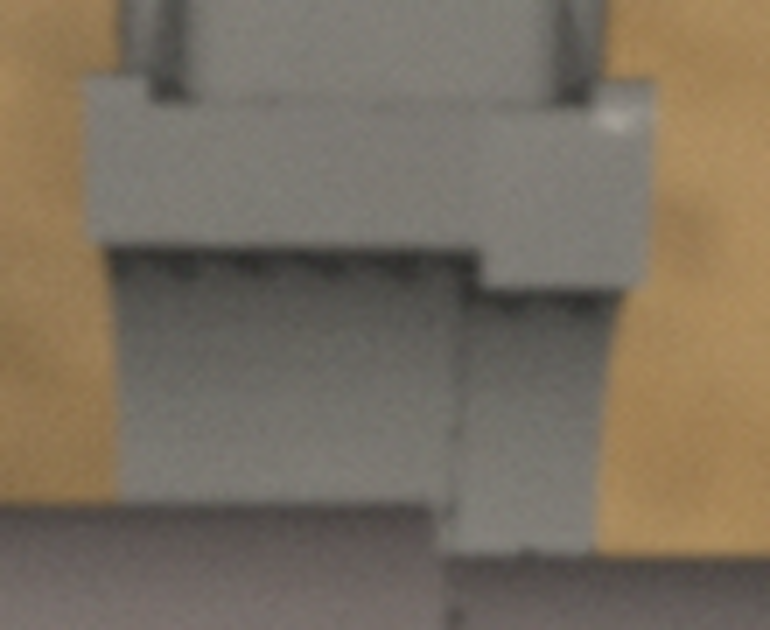

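Run:
```python
from h import *
from scipy.spatial.transform import Rotation as R
d=load('w11'); s=arm.read_state();M=R.from_quat(s['ee_rot']).as_matrix();p=s['position']
print(p)
T=lambda u,v,z:(M.T@(onz(d,240+u/7,150+v/7,z)-p)).round(1)
for n,u,v in(('wl',92,243),('ws',478,250),('ns',480,288),('nr',642,288)): print(n,T(u,v,55),onz(d,240+u/7,150+v/7,55)[:2].round(1))
ax=p[2]-6
for n,u,v,r in(('bush L flank',200,504,0),('flank step',440,504,0),('small flank',460,558,0)): print(n,T(u,v,ax),T(u,v,ax+10))
for u,v in((188,300),(384,300)): print((M.T@(onz(d,u,v,ax)-p)).round(1))
```

```text
[ 507.85091132 -211.3733166   127.13943952]
wl [ 29.6 -18.2  72.1] [ 485.5 -237.9]
ws [29.1 11.8 72.1] [ 476.7 -209.2]
ns [26.1 12.  72.1] [ 479.5 -208. ]
nr [26.1 24.7 72. ] [ 475.6 -196. ]
bush L flank [28.8 -6.7  5.9] [31.9 -6.2 -4.1]
flank step [28.8  5.8  5.9] [31.9  5.3 -4.1]
small flank [25.9  6.9  5.9] [29.2  6.3 -4.1]
[ -3.  -38.4   6.1]
[-2.9 37.8  6. ]
```

Relative to the bore the bush is centred across and about 2.5 mm toward -y, which lies within the play. I shift it 1.5 mm and lower.

>>> drive_tool(
  plan=[
    [[0, 0.0015, 0.02], 0],
    [[0, 0, 0.02], 0],
    [[0, 0, 0.01], 0],
    [[0, 0, 0.005], 0],
    [[0, 0, 0], 0],
    [[0, 0, 0], 0],
  ],
)

```text
clock: 21.1
position: [507.3, -210.0, 71.5]
ee_rot: [-0.157, 0.988, -0.0, 0.001]
contact_force: [-0.0, -0.8, -6.2]
gripper_width: 63.5
```

>>> drive_tool(
  plan=[
    [[0, 0, 0.003], 0],
    [[0, 0, 0.003], 0],
    [[0, 0, 0], 0],
    [[0, 0, 0], 0],
  ],
)

```text
clock: 21.6
position: [506.7, -209.9, 64.8]
ee_rot: [-0.156, 0.988, -0.0, 0.0]
contact_force: [0.3, -0.3, -6.1]
gripper_width: 63.3
```

>>> drive_tool(
  plan=[
    [[0, 0, 0.002], 0],
    [[0, 0, 0.001], 0],
    [[0, 0, 0], 0],
    [[0, 0, 0], 0],
  ],
)

```text
clock: 22.1
position: [506.7, -209.9, 61.8]
ee_rot: [-0.156, 0.988, -0.0, 0.0]
contact_force: [-0.6, -0.3, -5.6]
gripper_width: 63.6
```

Run:
```python
from h import *
d=snap('wrist','w12');d=snap('scene','c12'); s=arm.read_state(); print(s['clock'],s['position'],s['ee_rot'],s['contact_force'],s['gripper_width'])
im=cv2.imread('pics/c12.png')[160:320,250:400]; cv2.imwrite('pics/c12c.png',cv2.resize(im,None,fx=3.7,fy=3.7,interpolation=cv2.INTER_CUBIC))
```

```text
22.2 [ 506.75472557 -209.87565159   61.86612992] [-1.56415432e-01  9.87691348e-01 -2.62009378e-05  1.13151265e-04] [ 0.1158615   1.33446579 -6.55106583] 63.15276094353373
```

View pics/w12.png

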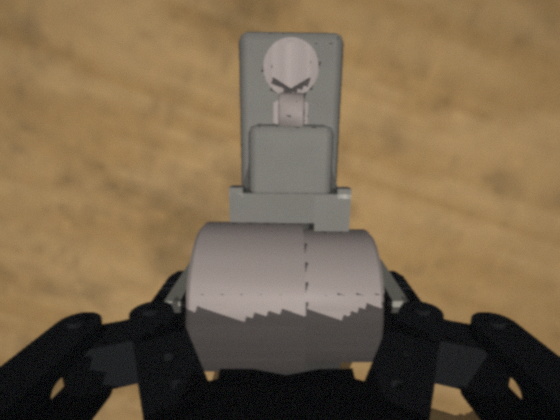

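View pics/c12c.png

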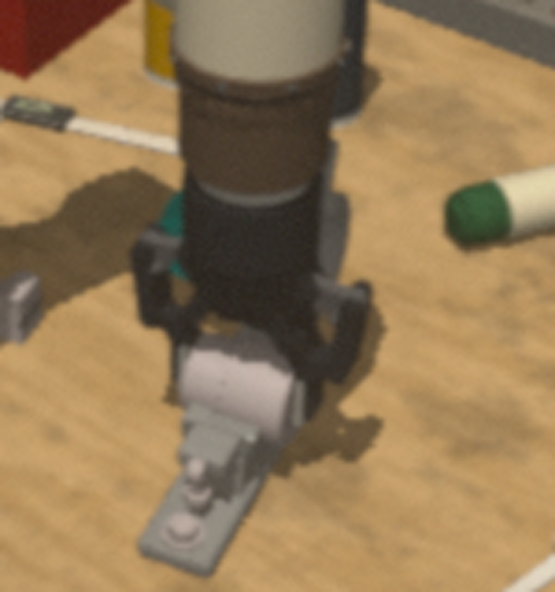

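>>> drive_tool(
  plan=[
    [[0, 0, 0.001], 0],
    [[0, 0, 0], 0],
    [[0, 0, 0], 0],
  ],
)

```text
clock: 22.58
position: [506.8, -209.9, 61.7]
ee_rot: [-0.157, 0.988, -0.0, 0.0]
contact_force: [-2.4, 2.9, 6.5]
gripper_width: 63.6
```

>>> drive_tool(
  plan=[
    [[0, 0, 0.001], 0],
    [[0, 0, 0], 0],
    [[0, 0, 0], 0],
  ],
)

```text
clock: 22.95
position: [506.8, -209.9, 61.7]
ee_rot: [-0.157, 0.988, -0.0, 0.0]
contact_force: [-4.1, 4.0, 11.3]
gripper_width: 63.4
```

>>> drive_tool(
  plan=[
    [[0, 0, 0], 0],
    [[0, 0, 0], 0],
    [[0, 0, 0], 0],
    [[0, 0, 0], 0],
    [[0, 0, 0], 0],
    [[0, 0, 0], 0],
  ],
  fingers=-1,
)

```text
clock: 23.7
position: [506.7, -209.9, 59.8]
ee_rot: [-0.156, 0.988, -0.0, -0.0]
contact_force: [0.2, -0.0, -0.5]
gripper_width: 85.1
```

Run:
```python
from h import *
from scipy.spatial.transform import Rotation as R
d=snap('wrist','w13'); s=arm.read_state(); print(s['clock'],s['position'],s['ee_rot'],s['contact_force'],s['gripper_width'])
```

```text
23.75 [ 506.67509699 -209.87241627   59.76894034] [-1.56412922e-01  9.87691752e-01  1.07883276e-06 -2.34494852e-05] [-0.29885044 -0.87000841  0.4658506 ] 85.21470151963867
```

View pics/w13.png

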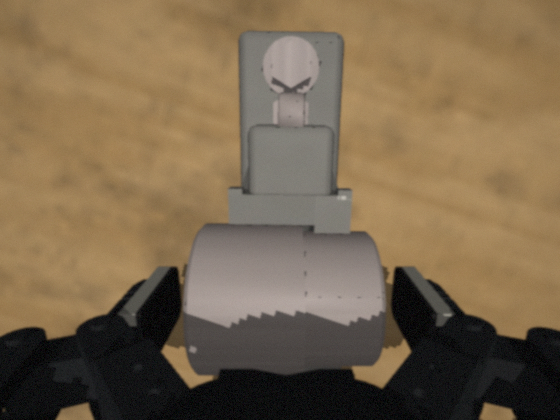

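The wrist view shows the bush in the bore, let go, with its step at (305,295) near the housing step at column 315. I rise and check.

>>> drive_tool(
  plan=[
    [[0, 0, -0.03], 0],
    [[0, 0, -0.05], 0],
    [[0, 0, -0.06], 0],
    [[0, 0, -0.04], 0],
    [[0, 0, 0], 0],
    [[0, 0, 0], 0],
    [[0, 0, 0], 0],
  ],
)

```text
clock: 24.62
position: [505.9, -209.7, 238.1]
ee_rot: [-0.156, 0.988, 0.001, -0.002]
contact_force: [-0.7, 0.1, -0.3]
gripper_width: 85.0
```

Run:
```python
from h import *
d=snap('wrist','w14'); d=snap('scene','c14');s=arm.read_state(); print(s['clock'],s['position'],s['ee_rot'],s['contact_force'],s['gripper_width'],s['joints'])
im=cv2.imread('pics/c14.png')[190:320,270:370]; cv2.imwrite('pics/c14c.png',cv2.resize(im,None,fx=4.6,fy=4.6,interpolation=cv2.INTER_CUBIC))
```

```text
24.725 [ 506.18166944 -209.80685887  238.4172218 ] [-1.56387571e-01  9.87694739e-01  4.05006035e-04 -1.36591060e-03] [ 0.51412553 -0.00114145  0.49199501] 85.17175050746744 [-9.70467127e-02  2.69434284e-01 -2.08453271e-01 -1.09473740e-04
 -1.09575649e+00 -1.15963478e+00]
```

View pics/w14.png

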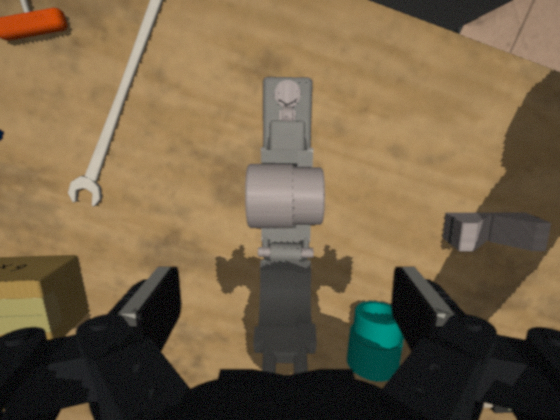

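View pics/c14c.png

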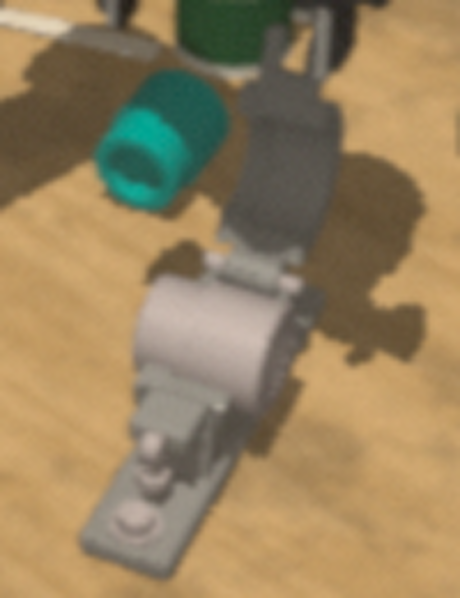

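Run:
```python
from h import *
from scipy.spatial.transform import Rotation as R
d=load('wrist0')
print('green top', [onz(d,u,v,110).round(0)[:2].tolist() for u,v in((60,183),(158,183),(108,138),(108,228))], 'black base?', onz(d,0,190,110).round(0), onz(d,0,190,150).round(0))
d=load('scene0')
print('scene green top c', onz(d,321,168,110).round(0),'green base front',onz(d,321,201,0).round(0),'black base front',onz(d,340,190,0).round(0),'yellow base front',onz(d,299,180,0).round(0))
d=load('w14'); s=arm.read_state();M=R.from_quat(s['ee_rot']).as_matrix();p=s['position']
c=np.array([506.6,-209]);ex=np.array([.9537,.3007]);ey=np.array([-.3007,.9537])
def H(X): return np.r_[(X[:2]-c)@ex,(X[:2]-c)@ey,X[2]].round(1)
im=cv2.resize(d['image'][140:270,225:345,::-1],None,fx=5,fy=5,interpolation=cv2.INTER_CUBIC);cv2.imwrite('pics/w14c.png',im)
print('pin y', [H(onz(d,u,v,55)) for u,v in((258,254),(314,252))])
```

```text
green top [[794.0, -17.0], [720.0, -17.0], [754.0, -50.0], [763.0, 18.0]] black base? [840. -12. 110.] [807. -20. 150.]
scene green top c [751. -21. 110.] green base front [757. -20.   0.] black base front [835. -26.   0.] yellow base front [796.  96.   0.]
pin y [array([ 54.4, -25.1,  55. ]), array([52. , 25.8, 55. ])]
```

View pics/w14c.png

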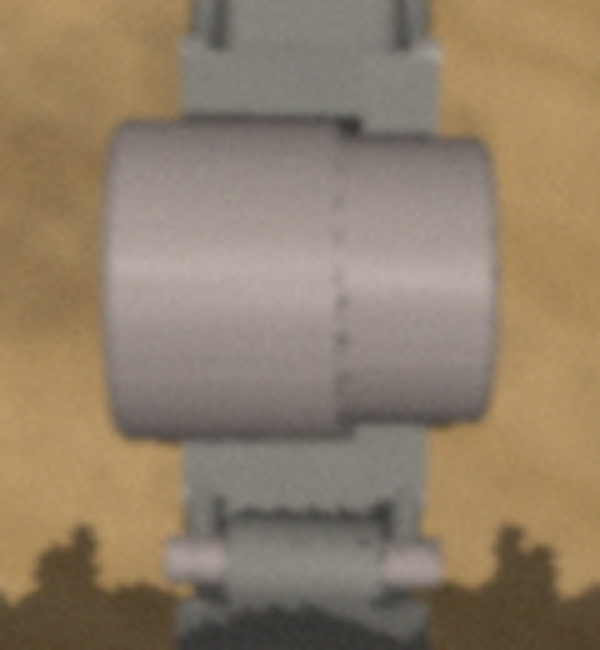

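Run:
```python
import cv2
im=cv2.imread('pics/c14.png')[120:260,260:420]; cv2.imwrite('pics/c14d.png',cv2.resize(im,None,fx=4.2,fy=4.2,interpolation=cv2.INTER_CUBIC))
```

```text
(no output)
```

View pics/c14d.png

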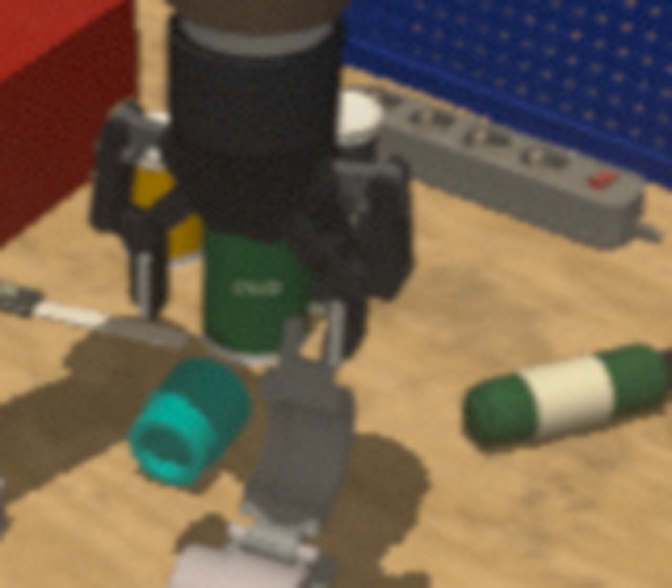

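The bush is down in the bore with its shoulder near the housing's step. The tin, at about (757,-17), is far from the cap's lug. Next is planning the sweep to shut the cap.

Run:
```python
import numpy as np
def f(t,r,o=12.5): return np.array([52-r*np.cos(t)+o*np.sin(t),55+r*np.sin(t)+o*np.cos(t)])
for t in (2.2,2.0,1.8,1.6,1.4,1.2,1.0,.8,.6,.4,.2,0.1,0):
    a=f(t,112); x=f(t,124)[0] if t>1.57 else a[0]
    print(t,'TCP x_h %.0f z %.0f'%(x+11,a[1]+25))
```

```text
2.2 TCP x_h 146 z 163
2.0 TCP x_h 126 z 177
1.8 TCP x_h 103 z 186
1.6 TCP x_h 79 z 192
1.4 TCP x_h 56 z 192
1.2 TCP x_h 34 z 189
1.0 TCP x_h 13 z 181
0.8 TCP x_h -6 z 169
0.6 TCP x_h -22 z 154
0.4 TCP x_h -35 z 135
0.2 TCP x_h -44 z 115
0.1 TCP x_h -47 z 104
0 TCP x_h -49 z 92
```

>>> drive_tool(
  plan=[
    [[-0.054, 0, 0], 0],
    [[-0.054, 0, 0], 0],
    [[-0.054, 0, 0], 0],
    [[0, 0, 0], 0],
    [[0, 0, 0.03], 0],
    [[0, 0, 0.03], 0],
    [[0, 0, 0.018], 0],
    [[0, 0, 0], 0],
    [[0, 0, 0], 0],
    [[0, 0, 0], 0],
  ],
  fingers=1,
)

```text
clock: 25.98
position: [661.4, -159.9, 163.4]
ee_rot: [-0.156, 0.988, -0.0, 0.001]
contact_force: [0.3, 0.2, -0.1]
gripper_width: -0.0
```

Run:
```python
from h import *
d=snap('wrist','w15'); d=snap('scene','c15');s=arm.read_state(); print(s['clock'],s['position'],s['ee_rot'],s['contact_force'],s['gripper_width'])
p=s['position'];c=np.array([506.6,-209]);print('H',(p[:2]-c)@[.9537,.3007],(p[:2]-c)@[-.3007,.9537])
im=cv2.imread('pics/c15.png')[120:280,250:400]; cv2.imwrite('pics/c15c.png',cv2.resize(im,None,fx=3.7,fy=3.7,interpolation=cv2.INTER_CUBIC))
```

```text
26.075 [ 661.16528493 -159.83102577  162.96851709] [-1.56479311e-01  9.87680760e-01 -2.12774908e-04  9.46760858e-04] [ 0.05776341  0.15375189 -0.10593359] -0.12378017634356761
H 162.19402279027113 0.41466954449062143
```

View pics/w15.png

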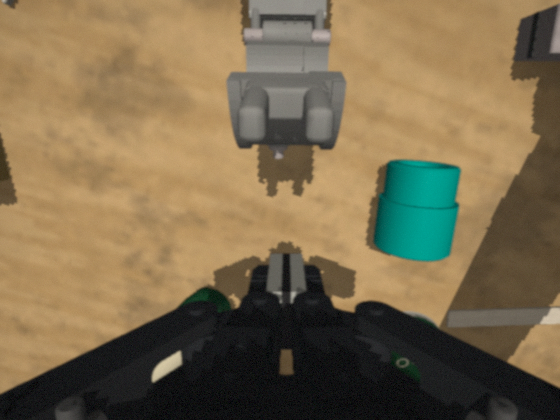

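View pics/c15c.png

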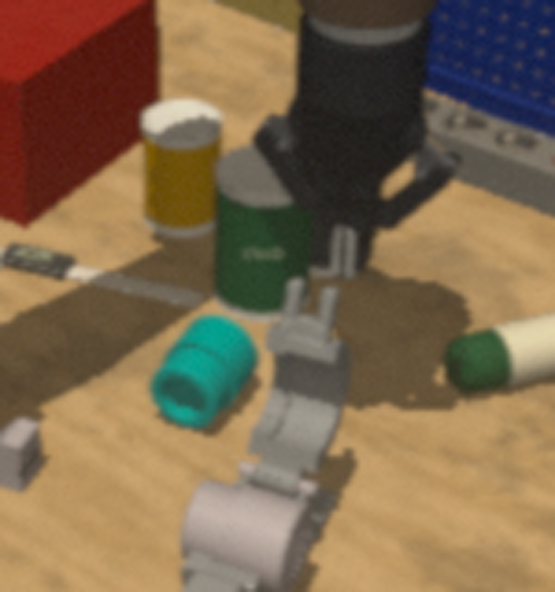

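The fork lug is at (240–333, 80–145), with a gap of about 13 mm between the prongs. The closed tips are only about 15 mm wide this way round, so I turn the tool 90° to let the 22 mm pad width bridge the fork.

>>> drive_tool(
  plan=[
    [[0, 0, 0], -10],
    [[0, 0, 0], -10],
    [[0, 0, 0], -10],
    [[0, 0, 0], -10],
    [[0, 0, 0], -10],
    [[0, 0, 0], -10],
    [[0, 0, 0], -10],
    [[0, 0, 0], -10],
    [[0, 0, 0], -10],
    [[0, 0, 0], 0],
    [[0, 0, 0], 0],
  ],
)

```text
clock: 27.45
position: [660.8, -159.8, 162.1]
ee_rot: [0.808, -0.589, 0.0, -0.0]
contact_force: [-0.2, 0.1, -0.2]
gripper_width: -0.2
```

Run:
```python
from h import *
d=snap('wrist','w16'); s=arm.read_state(); print(s['clock'],s['position'],s['ee_rot'],s['contact_force'],s['gripper_width'])
p=s['position'];c=np.array([506.6,-209]);print('H',(p[:2]-c)@[.9537,.3007],(p[:2]-c)@[-.3007,.9537])
```

```text
27.5 [ 660.80544307 -159.81367456  162.01213829] [ 8.08447711e-01 -5.88567986e-01  1.25663636e-04 -9.04538113e-05] [ 0.85083963 -0.88982611 -0.55572767] -0.2263557083966106
H 161.8560591167624 0.5394218359853156
```

View pics/w16.png

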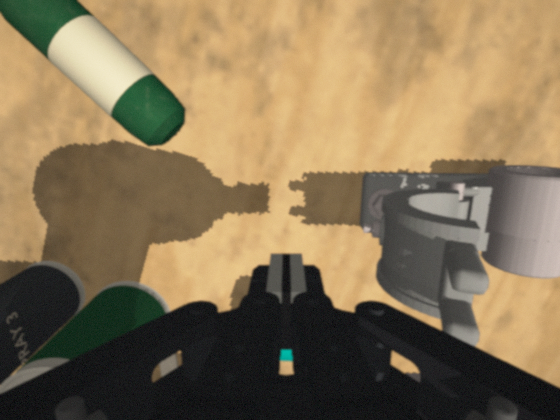

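Run:
```python
from h import *
d=load('w16');c=np.array([506.6,-209])
for u,v in((442,262),(445,315),(470,340),(485,275),(268,270),(303,270)):
    print(u,v,[ (((X[:2]-c)@[.9537,.3007]).round(1),((X[:2]-c)@[-.3007,.9537]).round(1)) for X in [onz(d,u,v,z) for z in(140,150,170)]])
im=cv2.resize(d['image'][150:360,340:560,::-1],None,fx=3,fy=3,interpolation=cv2.INTER_CUBIC);cv2.imwrite('pics/w16c.png',im)
```

```text
442 262 [(np.float64(95.6), np.float64(-6.8)), (np.float64(100.4), np.float64(-11.1)), (np.float64(110.0), np.float64(-19.8))]
445 315 [(np.float64(91.1), np.float64(18.6)), (np.float64(96.2), np.float64(12.4)), (np.float64(106.4), np.float64(0.1))]
470 340 [(np.float64(78.1), np.float64(31.3)), (np.float64(84.2), np.float64(24.2)), (np.float64(96.3), np.float64(10.1))]
485 275 [(np.float64(76.4), np.float64(-0.9)), (np.float64(82.6), np.float64(-5.6)), (np.float64(94.9), np.float64(-15.1))]
268 270 [(np.float64(169.5), np.float64(-2.6)), (np.float64(169.0), np.float64(-7.2)), (np.float64(168.0), np.float64(-16.5))]
303 270 [(np.float64(154.6), np.float64(-2.7)), (np.float64(155.1), np.float64(-7.3)), (np.float64(156.2), np.float64(-16.5))]
```

View pics/w16c.png

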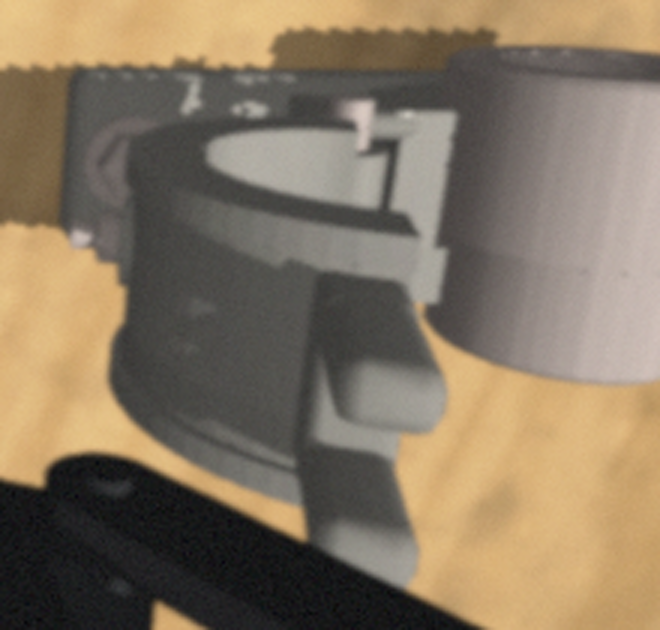

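>>> drive_tool(
  plan=[
    [[0, 0.022, -0.01], 0],
    [[0, 0.022, -0.01], 0],
    [[0, 0.009, -0.002], 0],
    [[0, 0.009, -0.002], 0],
    [[0, 0.012, -0.003], 0],
    [[0, 0.012, -0.003], 0],
    [[0, 0, 0], 0],
  ],
)

```text
clock: 28.38
position: [577.0, -186.9, 191.2]
ee_rot: [0.809, -0.588, -0.001, 0.001]
contact_force: [0.2, 0.3, -0.3]
gripper_width: 0.2
```

Run:
```python
from h import *
d=snap('wrist','w17'); d=snap('scene','c17'); s=arm.read_state(); print(s['clock'],s['position'],s['ee_rot'],s['contact_force'],s['gripper_width'])
p=s['position'];c=np.array([506.6,-209]);print('H',(p[:2]-c)@[.9537,.3007],(p[:2]-c)@[-.3007,.9537])
im=cv2.imread('pics/c17.png')[120:280,250:400]; cv2.imwrite('pics/c17c.png',cv2.resize(im,None,fx=3.7,fy=3.7,interpolation=cv2.INTER_CUBIC))
```

```text
28.475 [ 577.85824634 -186.6132652   191.05648652] [ 8.08832764e-01 -5.88036970e-01 -1.22373791e-03  7.64795276e-04] [0.24828929 0.79930065 0.53164717] -0.05102135121796687
H 74.69068069102036 -0.07712569666749047
```

View pics/w17.png

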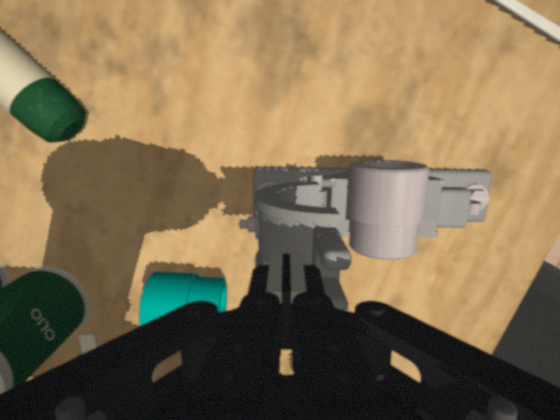

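View pics/c17c.png

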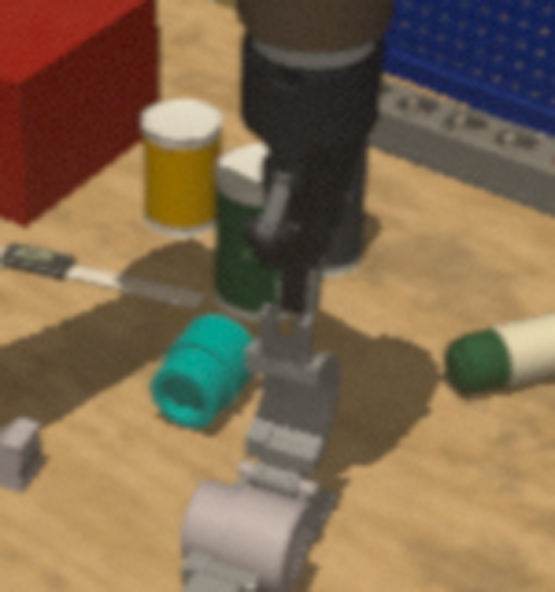

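The fork has moved from (293,295) to about (270,320) in the crop, so the cap is swinging. I continue along the arc.

>>> drive_tool(
  plan=[
    [[0, 0.012, 0], 0],
    [[0, 0.011, 0], 0],
    [[0, 0.011, 0.001], 0],
    [[0, 0.011, 0.002], 0],
    [[0, 0.011, 0.004], 0],
    [[0, 0.01, 0.004], 0],
    [[0, 0.01, 0.006], 0],
    [[0, 0.009, 0.006], 0],
    [[0, 0, 0], 0],
  ],
)

```text
clock: 29.6
position: [496.8, -212.9, 168.0]
ee_rot: [0.809, -0.588, -0.001, 0.001]
contact_force: [0.5, -0.4, 0.1]
gripper_width: 0.0
```

Run:
```python
from h import *
d=snap('wrist','w18'); d=snap('scene','c18'); s=arm.read_state(); print(s['clock'],s['position'],s['ee_rot'],s['contact_force'],s['gripper_width'])
p=s['position'];c=np.array([506.6,-209]);print('H',(p[:2]-c)@[.9537,.3007],(p[:2]-c)@[-.3007,.9537])
im=cv2.imread('pics/c18.png')[160:320,250:400]; cv2.imwrite('pics/c18c.png',cv2.resize(im,None,fx=3.7,fy=3.7,interpolation=cv2.INTER_CUBIC))
```

```text
29.7 [ 497.95575729 -212.80282061  168.60449562] [ 8.09001424e-01 -5.87806570e-01 -2.49474402e-04  2.63175971e-04] [ 0.49174604 -0.34324028 -0.17663642] 0.3414785954686493
H -9.38752242702183 -1.0274262364848439
```

View pics/w18.png

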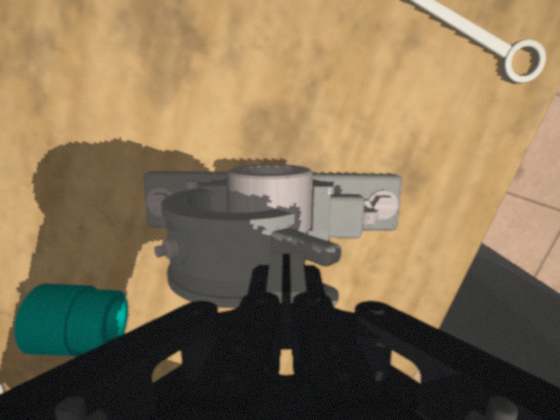

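View pics/c18c.png

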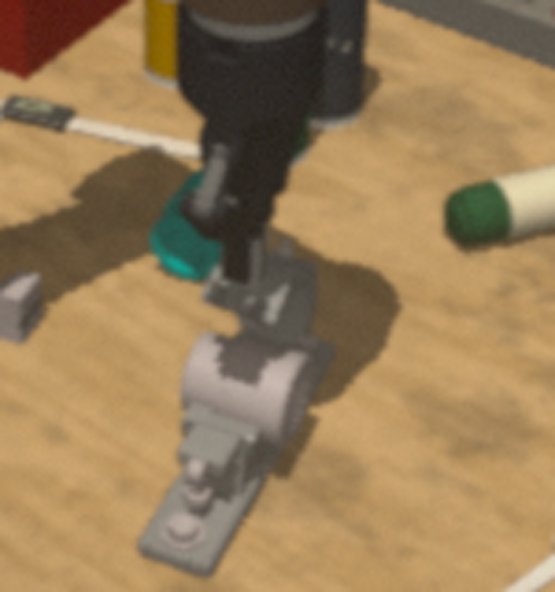

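The cap has followed to roughly 0.8 rad. Continuing.

>>> drive_tool(
  plan=[
    [[0, 0.008, 0.007], 0],
    [[0, 0.008, 0.008], 0],
    [[0, 0.007, 0.009], 0],
    [[0, 0.006, 0.01], 0],
    [[0, 0.005, 0.01], 0],
    [[0, 0.004, 0.01], 0],
    [[0, 0.003, 0.008], 0],
    [[0, 0.001, 0.005], 0],
    [[0, 0, 0], 0],
    [[0, 0, 0], 0],
  ],
)

```text
clock: 30.95
position: [458.5, -225.6, 102.0]
ee_rot: [0.809, -0.588, 0.0, -0.0]
contact_force: [0.2, -0.4, -0.1]
gripper_width: -0.2
```

Run:
```python
from h import *
d=snap('wrist','w19'); d=snap('scene','c19'); s=arm.read_state(); print(s['clock'],s['position'],s['ee_rot'],s['contact_force'],s['gripper_width'])
p=s['position'];c=np.array([506.6,-209]);print('H',(p[:2]-c)@[.9537,.3007],(p[:2]-c)@[-.3007,.9537])
im=cv2.imread('pics/c19.png')[160:320,250:400]; cv2.imwrite('pics/c19c.png',cv2.resize(im,None,fx=3.7,fy=3.7,interpolation=cv2.INTER_CUBIC))
```

```text
31.05 [ 458.47091945 -225.63698428  102.08821625] [ 8.09063240e-01 -5.87721496e-01  3.13900528e-04 -1.36594192e-04] [ 0.12090454  0.31321261 -0.62362816] 0.31640890561079055
H -50.903445297529636 -1.3942773829782755
```

View pics/w19.png

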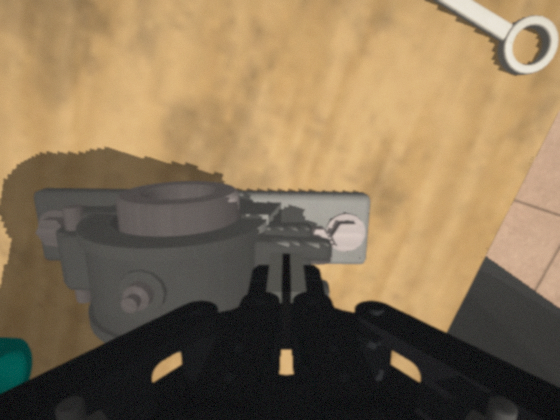

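View pics/c19c.png

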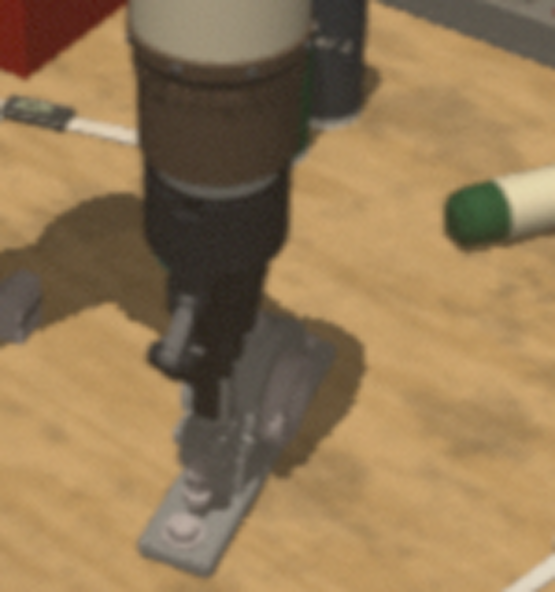

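>>> drive_tool(
  plan=[
    [[0, 0.001, 0.002], 0],
    [[0, 0.001, 0.002], 0],
    [[0, 0, 0.002], 0],
    [[0, 0, 0.001], 0],
    [[0, 0, 0], 0],
  ],
)

```text
clock: 31.68
position: [456.2, -226.2, 94.7]
ee_rot: [0.809, -0.588, -0.0, 0.0]
contact_force: [0.3, 0.3, -0.5]
gripper_width: 0.2
```

>>> drive_tool(
  plan=[
    [[0, 0, 0.001], 0],
    [[0, 0, 0.001], 0],
    [[0, 0, 0.001], 0],
    [[0, 0, 0], 0],
  ],
)

```text
clock: 32.17
position: [456.3, -226.3, 92.5]
ee_rot: [0.809, -0.588, 0.0, 0.0]
contact_force: [-1.6, 1.1, 5.0]
gripper_width: -0.0
```

>>> drive_tool(
  plan=[
    [[0, 0, 0.001], 0],
    [[0, 0, 0.001], 0],
    [[0, 0, 0], 0],
  ],
)

```text
clock: 32.55
position: [456.3, -226.3, 92.4]
ee_rot: [0.809, -0.587, 0.0, 0.0]
contact_force: [-4.3, 3.9, 17.9]
gripper_width: -0.3
```

>>> drive_tool(
  plan=[
    [[0, 0, 0.001], 0],
    [[0, 0, 0.001], 0],
    [[0, 0, 0], 0],
  ],
)

```text
clock: 32.92
position: [456.4, -226.3, 92.2]
ee_rot: [0.81, -0.587, 0.001, 0.0]
contact_force: [-8.8, 6.4, 31.2]
gripper_width: -0.1
```

There is a hard stop at TCP z 92.2, and shut predicts about 93. I rise clear and check.

>>> drive_tool(
  plan=[
    [[0, 0, -0.01], 0],
    [[0, 0, -0.04], 0],
    [[0, 0, -0.05], 0],
    [[-0.03, 0, -0.03], 0],
    [[-0.04, 0, 0], 0],
    [[-0.04, 0, 0], 0],
    [[0, 0, 0], 0],
    [[0, 0, 0], 0],
    [[0, 0, 0], 0],
  ],
)

```text
clock: 34.05
position: [422.6, -122.2, 217.6]
ee_rot: [0.809, -0.588, -0.0, 0.0]
contact_force: [-0.9, 0.7, 1.0]
gripper_width: 0.1
```

Run:
```python
from h import *
d=snap('wrist','w20'); d=snap('scene','c20'); s=arm.read_state(); print(s['clock'],s['position'],s['contact_force'],s['joint_vel'].round(3))
im=cv2.imread('pics/c20.png')[190:320,270:370]; cv2.imwrite('pics/c20c.png',cv2.resize(im,None,fx=4.6,fy=4.6,interpolation=cv2.INTER_CUBIC))
im=cv2.imread('pics/w20.png')[0:210,150:430]; cv2.imwrite('pics/w20c.png',cv2.resize(im,None,fx=2.8,fy=2.8,interpolation=cv2.INTER_CUBIC))
```

```text
34.15 [ 422.49209144 -122.24704602  217.55231461] [-0.71625174  0.07546394 -0.03368446] [ 0.002 -0.    -0.002  0.002 -0.001  0.002]
```

View pics/w20c.png

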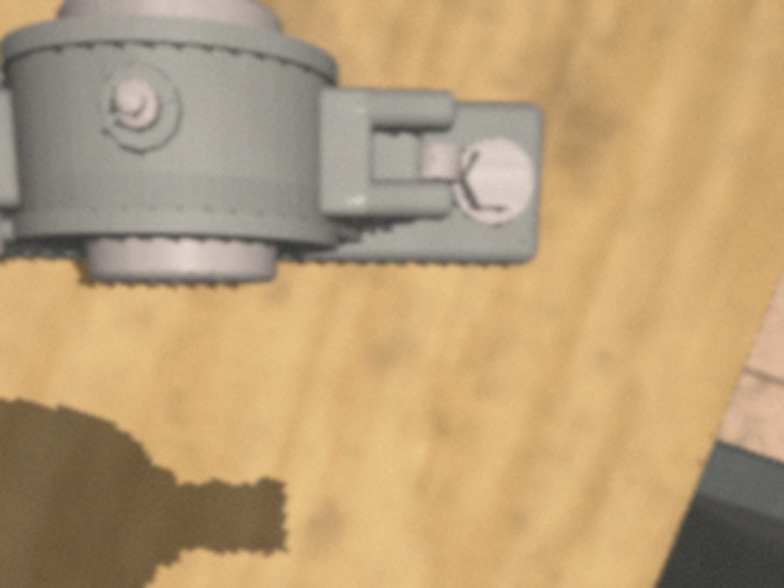

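View pics/c20c.png

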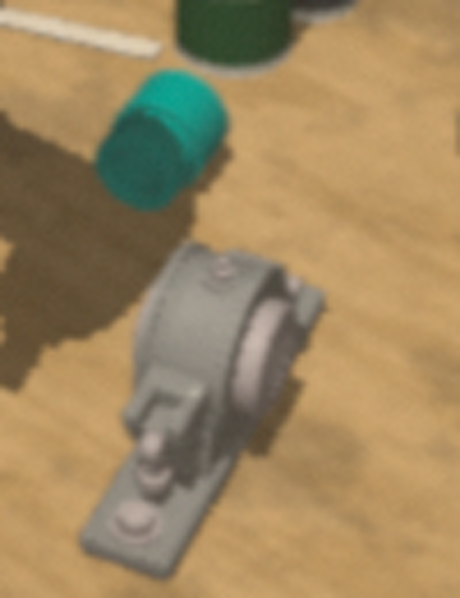

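View pics/c20.png

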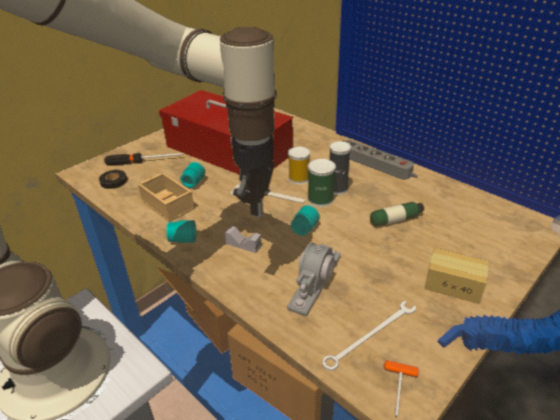

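The cap is shut with its split line closed, the bush ends stand proud on both sides, the bystanders are in place and the arm is clear. Handing in.

Run:
```python
from bench import arm
print(arm.job_done())
```

```text
the job is handed in; nothing more can be done
None
```

The bush is in the housing with its turned-down end in the narrow part, and the cap is shut. I handed the job in with the robot clock at about 34 s of the 67 s allowed.

- **Which end:** feeling the ends in the V-block gave 47.8 mm on the robot side and 54.0 mm on the far side. The gripper reads about 2 mm under the true diameters, but the 6 mm difference is clear and matches what the pictures showed.
- **Fitting:** I regripped the bush by its end faces and lowered it in. It met the seat at TCP z 61.7 mm against a predicted 60.9 mm, a disagreement of about 1 mm that I put down to reading noise. I estimated it about 1–2.5 mm towards housing -y when I let go, which is within the allowed range.
- **Cap:** I pushed it along its arc to a hard stop at TCP z 92.2 mm; about 93 mm was expected for fully shut. It reached 31 N there.
- **Last checks:** the final pictures show the lug level, the bush proud on both sides of the cap, and the caliper, spanner and tin looking unmoved. The arm is clear of everything. I had no direct reading of the cap angle or the bush's final pose.

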